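Tuck the work light's foot under the instrument case

ROBOT

A 6-joint arm with a two-finger parallel gripper is mounted at the origin on the work surface. World frame = base frame: x ahead of the robot, y to its left, z up, the work surface at z = 0. Lengths are in m, angles in degrees, forces in N, time in s.
With the tool pointing down it reaches from about 0.35 to 0.875 m from the base axis. Payload 4.2 kg.
Tool frame: the origin (TCP) lies at the very end of the fingers, on their centre line; the grasp point (between the pads) lies 19 mm behind it (tcp_to_grasp is the z of the grasp point in the tool frame, in m); z points along the fingers, y is the direction in which the jaws open and shut (so a half turn about z gives the same grasp; the last joint's range is limited). The gripper opens to 87 mm and grips with 3 to 60 N. Pads are 19 mm wide; open, the fingers measure 117 mm over their backs; the gripper's body (75 mm by 190 mm) begins 51 mm behind the grasp point.
Start: joints at [86.093, 22.042, 0.453, 0, -68.411, -14.817], TCP at [0.201, 0.592, 0.223] pointing down, gripper open.
Joint ranges: [-179.83, 179.83], [-69.29, 118.12], [-61.27, 80.66], [-181.25, 117.63], [-171.15, -9.14], [-177.46, 177.46]. Speed limits (degrees/s): [159.86, 159.86, 180, 180, 180, 180].

INTERFACE

Orientations are given as a 3x3 rotation matrix whose columns are the frame's x, y, z axes.
In Python, from station import sense, capture, camera_params, finish_job, tcp_to_grasp gives the robot as it stands.
- The arm moves only by the shell command python3 -m inch 'ROWS'. ROWS is JSON, a list of rows, each an object of numbers: "jaw": the closure in counts, from 0 (fully open) to 255 (shut); "x", "y", "z": the shift along the world's x, y, z normalised to -1 to 1, where 1 is 0.06 m; "ax", "ay", "az": the turn, a rotation vector about the world's x, y, z normalised to -1 to 1, where 1 is 10 degrees. A call has 1 to 12 rows; each row shifts and turns the pose as measured when the row begins; what a row does not reach is not made up. A row lasts 1/8 s, in which the tool goes at most 62.5 mm and 10.7 degrees, less where a joint would pass 70% of its speed; a pose out of reach is approached as far as the arm can. A call with a number of a shift or a turn outside -1 to 1 is refused whole. A call with a gripper value outside its range is refused whole. The fingers move at their own pace and stop on an object; the grip force is fixed at half the most. Time passes only in rows, so rows that do not move let the fingers close. It gives the time, the measured TCP pose, the force and the opening at its end, in the units of the state.
- sense(): the state, without advancing time (a new reading comes with each control period).
- capture(name): name is "scene" or "top" or "wrist"; returns the picture (420x560x3 uint8, red, green, blue); there is no depth.
- camera_params(name): a dict with "vfov" (degrees; the focal length in pixels is half the picture's height over the tangent of half this angle, whatever the lens; pixels are square), "cx", "cy" (the principal point, pixels), "R" (3x3) and "t" (3): a world point X has camera coordinates R X + t. Camera axes: x right, y down, z forward; pixel columns grow to the right and rows downward; lengths in m; the calibration is good to about 2 mm. A picture is of the moment at which its call begins: read the wrist's pose just before it. camera_params takes no time and is no camera call; for the wrist camera it gives the pose at the moment of the call.
- finish_job(): hands the job in, once; it reports no verdict.
The state is a dict: "time_s": time; "joints": joint angles; "joint_velocities": joint speeds; "effort": joint torques, N m; "tcp_pos": TCP position; "ee_rot": TCP orientation; "wrist_force": force on the tool from outside, world axes, zero at the start; "moment": the same for the moment, N m; "gripper_width": opening from 0.0 (shut) to 1.0 (fully open).
Only numpy, scipy, OpenCV 4.12 (cv2) and the standard library are available. Lean on these libraries where they do the work, as an engineer would, in place of code of your own. Each camera call takes 0.05 s, during which the arm holds its last target.

TASK

Set up the red work light: tip the yellow case back on its rear bottom edge (do not lift it off the bench) so that it leans on the drawer unit behind it, slide the light's flat steel foot square under the middle of the case's raised front until the red upright is nearly against the case, and gently stand the case back up on the foot. Finish with the black light stick folded down level, pointing out over the bench away from the case. Leave the other things on the bench where they are.

Things in the scene. Friction and masses are not known exactly. Their poses are not given: they have to be found in the camera images.
- case: Yellow instrument case with black trim, 0.75 to 1 kg: 70 mm deep (x), 150 wide (y), 190 high (z), handle on top. Origin: centre of its underside; z up, x from its front (facing the open bench) to its rear (facing the drawer unit). Centre of mass at mid-depth, about 98 mm up: it balances tipped 20 degrees; past that it leans steadily on the drawer unit's top front edge at 25 to 31 degrees.
- case_handle (a point): Middle of the case's handle bar: a round bar 14 mm thick running along the case's y, 90 mm long between its end posts, centre line 224 mm above the underside and 34 mm above the case's top, midway front to rear. Axes as the case.
- case_rear (a point): Middle of the case's rear bottom edge (35 mm behind the centre of the underside): the edge on which it tips. Axes as the case.
- drawers: Fixed low grey drawer unit with blue drawer fronts, 180 mm deep (x), 300 mm wide (y), 110 mm high, behind the case. Origin at the centre of its underside; its front face is 90 mm from the origin along its -x, facing the case. At the start 54 to 62 mm lie between the case's rear and this face.
- lamp: Work light, 0.5 kg: flat steel foot 4 mm thick, 70 wide; red upright plate 10 mm thick (x), 80 wide (y), top 135 up. Origin: underside, below the middle of the upright; z up. The foot's tongue reaches 65 mm along +x, and 8 mm behind. Black stick hinged at the +y end. Free-standing, it topples to -x if the stick is level. With the tongue under, the case first rests tipped 8 to 18 degrees on its edge, then rocks upright over it.
- lamp_grip (a point): Place to grip the light from above: in the upright plate, 95 mm above the bench and 12 mm to -y of the middle, 40 mm below the plate's top; the plate is 10 mm thick here, fingers closing along the light's x. The stick's near side is 62 mm away along +y. Axes as the light.
- lamp_tip (a point): Middle of the front edge of the tongue, 65 mm along +x from the light's origin, 2 mm up. Axes as the light.
- stick_hinge (a point): Hinge point of the light stick: 62 mm along +y from the light's origin and 125 mm up; the hinge runs along the light's y.
- stick_grip (a point): Place to grip the black light stick: on its centre line 92 mm from the hinge. The stick is 24 mm wide (along the light's y), 14 mm thick and reaches 28 mm beyond this point.
- stick (a joint): Angle of the light stick, rad: 0 straight up, growing as it folds down towards the light's -x (away from the tongue), 1.571 level, stop at 2.2. The hinge is rather stiff (0.14 N m of friction) and stays where it is left.
- wipes: Green and white carton of wipes, 115 x 120 x 80 mm high, origin under its centre. Leave alone.
- bottle: White bottle with blue cap, 56 mm across, 145 mm high, beside the case, origin under its centre. Leave alone.
- jar: Clear jar with orange cap, 60 mm across, 85 mm high, on the other side of the case, origin under its centre. Leave alone.
- cleaver: Blue and grey fibre cleaver, 78 x 66 mm (plus a clear off-cut box 27 mm to +y), 43 mm high, origin under its centre. Leave alone.
- meter: Orange optical power meter lying flat, 175 x 82 x 40 mm, origin under its centre. Leave alone.
- stripper: Yellow-handled fibre stripper lying flat, about 160 x 80 x 18 mm. Leave alone.
- tape: Roll of blue tape lying on the drawer unit, 72 mm across, 19 mm high. Leave alone.

How it is judged:
By the outcome, as a careful person would: the job done as asked, in the order asked, and still so for the second after the job is handed in, with the robot touching nothing.
It also fails if it takes over 72 s, if anything falls off the work surface, if the arm or the gripper's body presses on something with over 40 N, if the wrist force passes 120 N, or if a joint passes its speed limit or range.

## Working session

There is one attempt and no reset: what is moved stays moved. The work goes in short steps, Python scripts to look and compute and a shell command to move; the robot and the scene stay as the last step left them, time stands still between calls to the robot, and variables do not carry over. Pictures are saved under pics/ and viewed, and the job is handed in when it is done.

```bash
ls -la; mkdir -p pics; cat > h.py <<'E'
import numpy as np, cv2
from station import sense,capture,camera_params,finish_job,tcp_to_grasp
def snap(n,f):
    p=camera_params(n); im=capture(n); cv2.imwrite('pics/'+f+'.png',im[:,:,::-1]); np.save('pics/'+f+'.npy',im)
    import pickle; pickle.dump(p,open('pics/'+f+'.pkl','wb')); return im,p
def load(f):
    import pickle; return np.load('pics/'+f+'.npy'),pickle.load(open('pics/'+f+'.pkl','rb'))
def K(p):
    fl=210/np.tan(np.radians(p['vfov'])/2); return fl
def ray(p,u,v):
    f=K(p); d=np.array([(u-p['cx'])/f,(v-p['cy'])/f,1]); R=np.array(p['R']); t=np.array(p['t'])
    return -R.T@t, R.T@d
def onz(p,u,v,z):
    c,d=ray(p,u,v); return c+d*(z-c[2])/d[2]
def onplane(p,u,v,pt,n):
    c,d=ray(p,u,v); n=np.array(n); return c+d*((np.array(pt)-c)@n)/(d@n)
def proj(p,X):
    f=K(p); q=np.array(p['R'])@np.array(X)+np.array(p['t']); return p['cx']+f*q[0]/q[2],p['cy']+f*q[1]/q[2]
E
python3 - <<'E'
from h import *
for n in ('scene','top','wrist'):
    im,p=snap(n,n+'0'); print(n,p)
print(sense(),tcp_to_grasp)
E
```

```text
total 12
drwxr-xr-x  3 agent agent 4096 Dec  6 05:07 .
drwxr-xr-x 23 root  root  4096 Dec  6 05:07 ..
drwxr-xr-x  2 agent agent 4096 Dec  6 05:07 pics
scene {'vfov': 55.85582646870915, 'cx': 273.0760952838475, 'cy': 209.3576394445523, 'R': array([[-0.32454895,  0.94578742,  0.01241469],
       [ 0.58925041,  0.21243477, -0.77952256],
       [-0.73989995, -0.24567787, -0.62625111]]), 't': array([ 0.19289874, -0.19440547,  1.39717269])}
top {'vfov': 55.28906067715421, 'cx': 275.4550391943348, 'cy': 205.85219786898696, 'R': array([[ 0.0068875 , -0.99969867, -0.02356128],
       [-0.99525326, -0.00456576, -0.09721161],
       [ 0.09707474,  0.02411898, -0.99498481]]), 't': array([-0.02208859,  0.59021037,  1.18382374])}
wrist {'vfov': 59.12889001743038, 'cx': 275.7875871112862, 'cy': 214.58369441629054, 'R': array([[-0.32149258, -0.94691002,  0.00198569],
       [-0.91361461,  0.31073805,  0.26220262],
       [-0.24889931,  0.08248204, -0.9650108 ]]), 't': array([ 0.62391325, -0.03211831,  0.39100824])}
{'time_s': 0.15, 'joints': array([ 8.60935447e+01,  2.20825968e+01,  3.98125074e-01, -1.70764439e-02,
       -6.84104214e+01, -1.48157365e+01]), 'joint_velocities': array([-0.00213525, -0.11543879,  0.23949957,  0.14232849,  0.0868783 ,
       -0.00383354]), 'effort': array([ 2.20020702e-03, -3.91055274e+01,  1.87586403e+01,  4.22226235e+00,
        1.23606485e-02, -1.39740146e-04]), 'tcp_pos': array([0.20047917, 0.59151145, 0.22170177]), 'ee_rot': array([[ 9.47050778e-01, -3.21083592e-01, -3.89318605e-04],
       [-3.21083790e-01, -9.47049382e-01, -1.63345284e-03],
       [ 1.55770961e-04,  1.67196667e-03, -9.99998590e-01]]), 'wrist_force': array([0.22081977, 0.1955752 , 0.69650701]), 'moment': array([-0.02228494, -0.00518654, -0.03934117]), 'gripper_width': 1.0022674696618101} -0.0187
```

View pics/scene0.png

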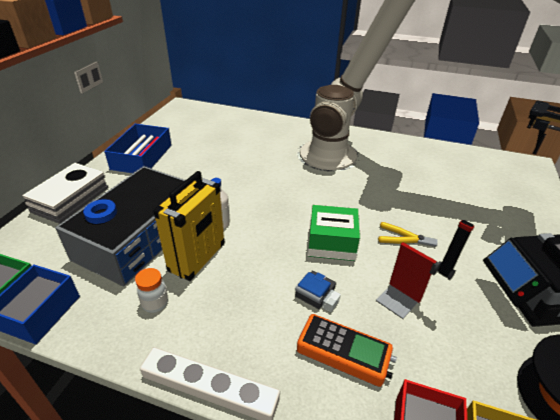

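View pics/top0.png

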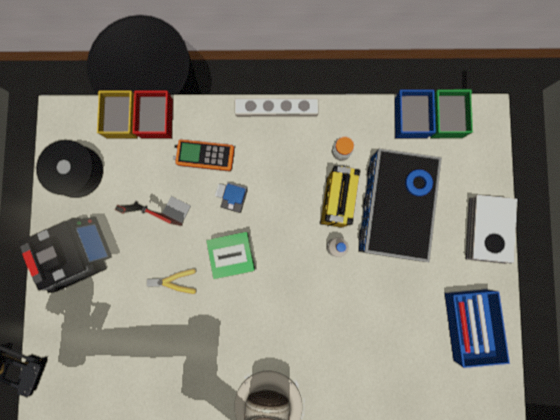

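View pics/wrist0.png

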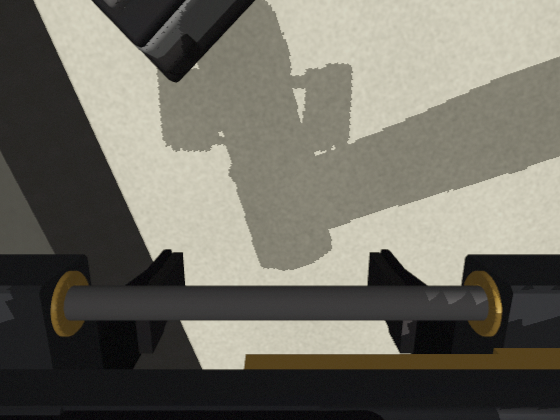

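```bash
python3 - <<'E'
from h import *
a,_=load('top0'); b,_=load('scene0')
def crop(im,x,y,w,h,s,f): cv2.imwrite('pics/'+f+'.png',cv2.resize(im[y:y+h,x:x+w,::-1],None,fx=s,fy=s,interpolation=cv2.INTER_CUBIC))
crop(a,305,125,140,145,4,'c_top_case'); crop(a,105,120,160,180,3.3,'c_top_lamp')
crop(b,50,160,200,160,4,'c_sc_case'); crop(b,290,190,200,150,4,'c_sc_lamp')
E
```

```text
(no output)
```

View pics/c_top_case.png

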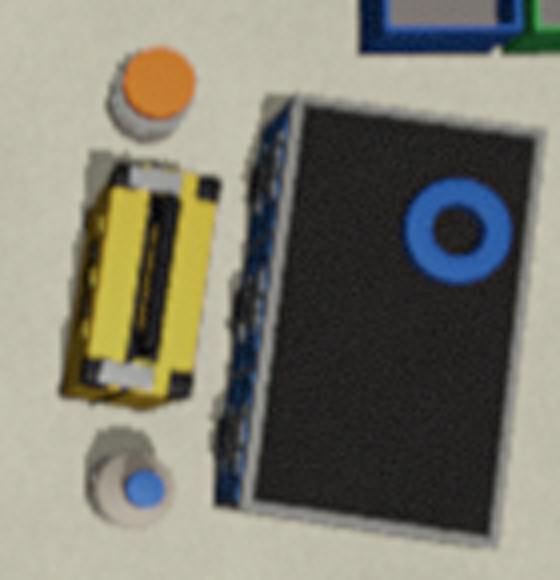

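View pics/c_top_lamp.png

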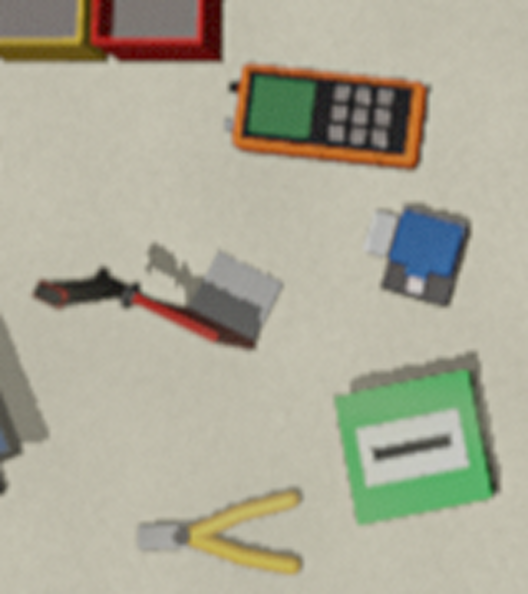

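View pics/c_sc_case.png

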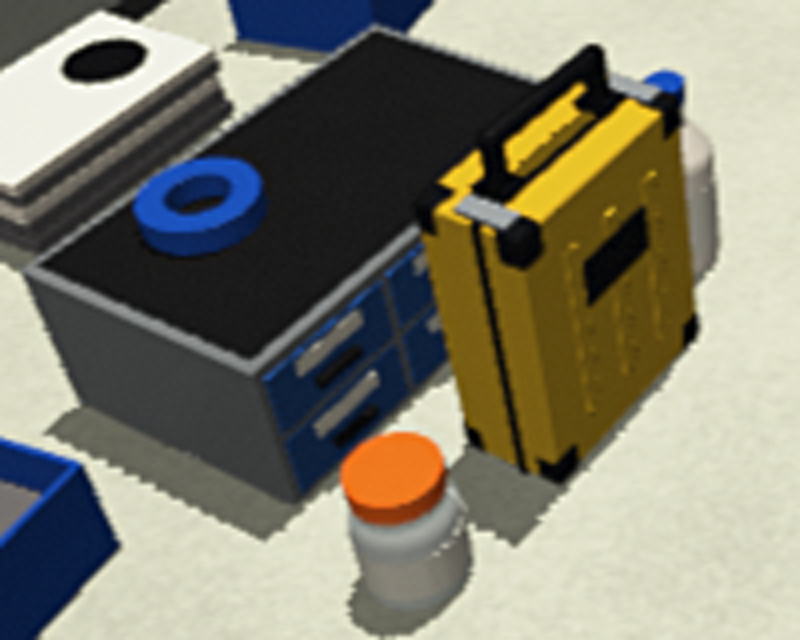

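View pics/c_sc_lamp.png

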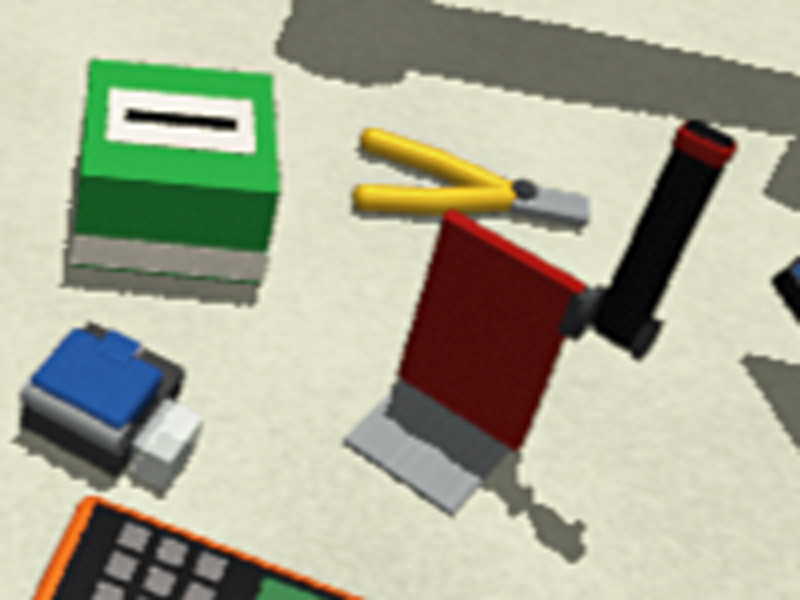

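```bash
python3 - <<'E'
from h import *
_,T=load('top0'); _,S=load('scene0')
ct=lambda u,v:(305+u/4-.375,125+v/4-.375)
cs=lambda u,v:(50+u/4-.375,160+v/4-.375)
def P(n,p,uv,z): print(n,np.round(onz(p,*uv,z),4))
P('drawer f+x',T,ct(294,95),.11);P('drawer f-x',T,ct(243,507),.11)
P('drawer f+x sc',S,cs(252,372),.11)
for n,uv in dict(tl=(114,163),tr=(219,178),br=(190,398),bl=(82,385)).items(): P('case top '+n,T,ct(*uv),.19)
P('handle top a',T,ct(163,190),.231);P('handle top b',T,ct(143,357),.231)
P('handle sc a',S,cs(487,145),.224);P('handle sc b',S,cs(598,55),.224)
P('case bottom sc front +x',S,cs(555,482),0);P('case bottom front -x',S,cs(692,345),0);P('rear +x',S,cs(470,440),0)
P('orange cap',T,ct(159,82),.085);P('blue cap',T,ct(145,488),.145)
P('orange cap sc',S,cs(397,462),.085);P('blue cap sc',S,cs(666,82),.145)
cl=lambda u,v:(105+u/3.3-.35,120+v/3.3-.35)
cm=lambda u,v:(290+u/4-.375,190+v/4-.375)
P('foot tip a top',T,cl(217,249),.004);P('foot tip b',T,cl(283,286),.004)
P('foot tip a sc',S,cm(452,516),.002);P('foot tip b',S,cm(344,440),.002)
P('plate foot sc front +y',S,cm(518,451),.004);P(' -y',S,cm(399,380),.004)
P('plate top sc front -y',S,cm(446,213),.135);P('plate top +y',S,cm(583,292),.135)
P('plate top T -y',T,cl(255,347),.0);P('plate topT +y',T,cl(135,293),.135);P('plate -y top',T,cl(215,338),.135)
P('stick top T',T,cl(48,292),.24)
P('stick top S',S,cm(707,135),.24)
P('hinge S',S,cm(625,322),.125)
P('jaw',T,(275,205),0)
P('wipes corner',T,cl(337,395),.08);P('wipes',T,cl(469,372),.08);P('cleaver',T,cl(385,285),.04);P('cleaver box',T,cl(370,235),.03)
P('cl tr',T,cl(468,222),.04)
P('meter bl',T,cl(235,150),.04);P('meter br',T,cl(415,165),.04)
E
```

```text
drawer f+x [ 0.7478 -0.3114  0.11  ]
drawer f-x [ 0.4566 -0.271   0.11  ]
drawer f+x sc [ 0.7469 -0.3144  0.11  ]
case top tl [ 0.6825 -0.1739  0.19  ]
case top tr [ 0.6726 -0.2427  0.19  ]
case top br [ 0.5278 -0.222   0.19  ]
case top bl [ 0.5359 -0.1521  0.19  ]
handle top a [ 0.657  -0.1997  0.231 ]
handle top b [ 0.5512 -0.1862  0.231 ]
handle sc a [ 0.6531 -0.2066  0.224 ]
handle sc b [ 0.5579 -0.1913  0.224 ]
case bottom sc front +x [ 0.6803 -0.1827  0.    ]
case bottom front -x [ 0.547 -0.155  0.   ]
rear +x [ 0.6679 -0.2473 -0.    ]
orange cap [ 0.7635 -0.2197  0.085 ]
blue cap [ 0.4694 -0.1986  0.145 ]
orange cap sc [ 0.7585 -0.2224  0.085 ]
blue cap sc [ 0.4671 -0.1991  0.145 ]
foot tip a top [0.6248 0.3092 0.004 ]
foot tip b [0.5901 0.2456 0.004 ]
foot tip a sc [0.6239 0.3071 0.002 ]
foot tip b [0.5916 0.2448 0.002 ]
plate foot sc front +y [0.5683 0.3383 0.004 ]
 -y [0.5381 0.2694 0.004 ]
plate top sc front -y [0.534  0.2685 0.135 ]
plate top +y [0.5703 0.3396 0.135 ]
plate top T -y [0.5328 0.2714 0.    ]
plate topT +y [0.5711 0.3394 0.135 ]
plate -y top [0.5336 0.2704 0.135 ]
stick top T [0.5621 0.3693 0.24  ]
stick top S [0.5594 0.368  0.24  ]
hinge S [0.5741 0.3627 0.125 ]
jaw [ 0.5958 -0.0166  0.    ]
wipes corner [0.4874 0.1774 0.08  ]
wipes [0.5081 0.0622 0.08  ]
cleaver [0.588  0.1437 0.04  ]
cleaver box [0.6352 0.1601 0.03  ]
cl tr [0.6461 0.0688 0.04  ]
meter bl [0.7124 0.285  0.04  ]
meter br [0.6988 0.1183 0.04  ]
```

```bash
python3 -m inch '[{"z":0.8,"x":0.2,"y":-0.4},{"z":0.6,"x":0.45,"y":-0.85,"az":0.5},{"x":0.45,"y":-0.87,"az":0.55},{"x":0.45,"y":-0.87},{"x":0.45,"y":-0.87},{"x":0.45,"y":-0.87},{"x":0.45,"y":-0.87},{"x":0.45,"y":-0.87},{"x":0.45,"y":-0.87},{"x":0.45,"y":-0.87},{"x":0.45,"y":-0.87},{"x":0.45,"y":-0.87}]'
```

```text
$[0]: bad value
```

```bash
python3 -m inch '[{"jaw":0,"x":0.2,"y":-0.4,"z":0.8,"ax":0,"ay":0,"az":0}]'
```

```text
time_s: 0.28
tcp_pos: [0.2114, 0.5659, 0.2649]
ee_rot: [[0.947, -0.32, -0.003], [-0.32, -0.947, -0.013], [0.001, 0.013, -1.0]]
wrist_force: [0.2, 0.4, 0.6]
gripper_width: 0.998
```

```bash
python3 -m inch '[{"jaw":0,"x":0.45,"y":-0.87,"z":0.7,"ax":0,"ay":0,"az":0.5},{"jaw":0,"x":0.45,"y":-0.87,"z":0,"ax":0,"ay":0,"az":0.5},{"jaw":0,"x":0.45,"y":-0.87,"z":0,"ax":0,"ay":0,"az":0},{"jaw":0,"x":0.45,"y":-0.87,"z":0,"ax":0,"ay":0,"az":0},{"jaw":0,"x":0.45,"y":-0.87,"z":0,"ax":0,"ay":0,"az":0},{"jaw":0,"x":0.45,"y":-0.87,"z":0,"ax":0,"ay":0,"az":0},{"jaw":0,"x":0.45,"y":-0.87,"z":0,"ax":0,"ay":0,"az":0},{"jaw":0,"x":0.45,"y":-0.87,"z":0,"ax":0,"ay":0,"az":0},{"jaw":0,"x":0.45,"y":-0.87,"z":0,"ax":0,"ay":0,"az":0},{"jaw":0,"x":0.45,"y":-0.87,"z":0,"ax":0,"ay":0,"az":0},{"jaw":0,"x":0.45,"y":-0.87,"z":0,"ax":0,"ay":0,"az":0},{"jaw":0,"x":0.45,"y":-0.87,"z":0,"ax":0,"ay":0,"az":0}]'
```

```text
time_s: 1.78
tcp_pos: [0.5371, -0.0727, 0.3064]
ee_rot: [[0.991, -0.137, 0.004], [-0.137, -0.991, -0.005], [0.004, 0.004, -1.0]]
wrist_force: [1.4, 1.2, -0.3]
gripper_width: 1.0
```

```bash
python3 -m inch '[{"jaw":0,"x":0.5,"y":-0.8,"z":0,"ax":0,"ay":0,"az":0},{"jaw":0,"x":0.5,"y":-0.8,"z":0,"ax":0,"ay":0,"az":0},{"jaw":0,"x":0.1,"y":-0.3,"z":0,"ax":0,"ay":0,"az":0},{"jaw":0,"x":0,"y":0,"z":0,"ax":0,"ay":0,"az":0}]'
python3 - <<'E'
from h import *
snap('scene','scene1');im,p=snap('wrist','wrist1');s=sense();print(s['tcp_pos'],s['ee_rot'])
for X in ([.605,-.195,.224],[.6495,-.2015,.224],[.5605,-.1885,.224]): print(proj(p,X))
E
```

```text
time_s: 2.28
tcp_pos: [0.6047, -0.1941, 0.3029]
ee_rot: [[0.99, -0.143, -0.001], [-0.143, -0.99, -0.004], [-0.001, 0.004, -1.0]]
wrist_force: [-0.6, 0.8, -0.5]
gripper_width: 1.0
[ 0.6043248  -0.19257383  0.30348459] [[ 9.90051896e-01 -1.40700581e-01 -7.68350438e-04]
 [-1.40702486e-01 -9.90044820e-01 -3.75035625e-03]
 [-2.33024069e-04  3.82115613e-03 -9.99992672e-01]]
(np.float64(277.4440163804709), np.float64(221.9986074255076))
(np.float64(277.6886162992969), np.float64(155.49634647142295))
(np.float64(277.22136040122854), np.float64(282.53471105805096))
```

View pics/scene1.png

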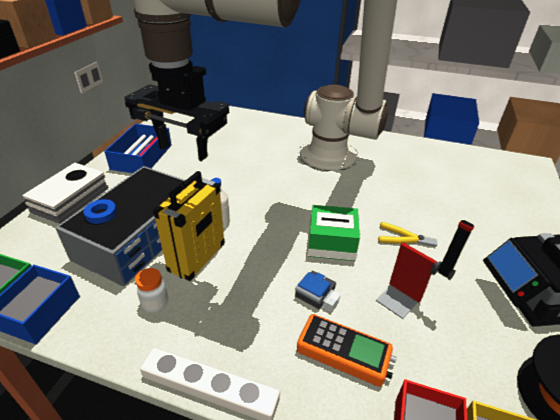

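View pics/wrist1.png

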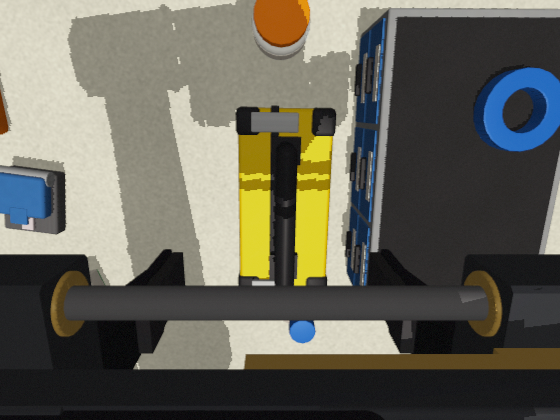

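```bash
python3 - <<'E'
from h import *
im,p=load('wrist1')
for uv in ((287,150),(284.5,275),(287,200)): print(onz(p,*uv,.224))
for uv in ((238,108),(335,108),(238,280)): print(onz(p,*uv,.19))
for uv in ((389,10),(366,280),(378,150)): print(onz(p,*uv,.11))
for r in (150,175,200,230,260,275): print(r, np.where(im[r,240:330].max(1)<60)[0][[0,-1]]+240)
E
```

```text
[ 0.65213527 -0.2079546   0.224     ]
[ 0.56552505 -0.19442744  0.224     ]
[ 0.61928943 -0.20350272  0.224     ]
[ 0.68328766 -0.17792161  0.19      ]
[ 0.6734122  -0.24668777  0.19      ]
[ 0.55109609 -0.15529264  0.19      ]
[ 0.74735632 -0.31390607  0.11      ]
[ 0.4956134  -0.27410998  0.11      ]
[ 0.6286323  -0.29603129  0.11      ]
150 [271 300]
175 [271 296]
200 [274 295]
230 [274 294]
260 [273 294]
275 [274 293]
```

```bash
python3 -m inch '[{"jaw":0,"x":0.0,"y":-0.13,"z":-0.6,"ax":0,"ay":0,"az":0},{"jaw":0,"x":0.0,"y":0,"z":-0.6,"ax":0,"ay":0,"az":0},{"jaw":0,"x":0,"y":0,"z":-0.3,"ax":0,"ay":0,"az":0},{"jaw":0,"x":0,"y":0,"z":0,"ax":0,"ay":0,"az":0}]'
```

```text
time_s: 2.88
tcp_pos: [0.603, -0.1942, 0.2152]
ee_rot: [[0.991, -0.132, 0.005], [-0.132, -0.991, -0.003], [0.005, 0.003, -1.0]]
wrist_force: [1.2, -0.3, 1.4]
gripper_width: 1.004
```

```bash
python3 -m inch '[{"jaw":0,"x":0.03,"y":-0.1,"z":-0.12,"ax":0,"ay":0,"az":-0.08},{"jaw":0,"x":0,"y":0,"z":0,"ax":0,"ay":0,"az":0}]'; python3 -m inch '[{"jaw":160,"x":0,"y":0,"z":0,"ax":0,"ay":0,"az":0},{"jaw":160,"x":0,"y":0,"z":0,"ax":0,"ay":0,"az":0},{"jaw":160,"x":0,"y":0,"z":0,"ax":0,"ay":0,"az":0},{"jaw":160,"x":0,"y":0,"z":0,"ax":0,"ay":0,"az":0}]'
```

```text
time_s: 3.12
tcp_pos: [0.6057, -0.1992, 0.2103]
ee_rot: [[0.989, -0.145, 0.009], [-0.145, -0.989, -0.004], [0.009, 0.003, -1.0]]
wrist_force: [-0.5, 0.4, -0.4]
gripper_width: 1.0
time_s: 3.62
tcp_pos: [0.6066, -0.1995, 0.2123]
ee_rot: [[0.989, -0.145, 0.012], [-0.145, -0.989, -0.005], [0.013, 0.003, -1.0]]
wrist_force: [-0.4, 0.1, -0.3]
gripper_width: 0.634
```

```bash
python3 -m inch '[{"jaw":255,"x":0,"y":0,"z":-0.04,"ax":0,"ay":0,"az":0},{"jaw":255,"x":0,"y":0,"z":0,"ax":0,"ay":0,"az":0},{"jaw":255,"x":0,"y":0,"z":0,"ax":0,"ay":0,"az":0},{"jaw":255,"x":0,"y":0,"z":0,"ax":0,"ay":0,"az":0},{"jaw":255,"x":0,"y":0,"z":0,"ax":0,"ay":0,"az":0}]'
python3 - <<'E'
from h import *
s=sense();print(s['tcp_pos'],s['wrist_force'],s['gripper_width'],s['ee_rot'])
E
```

```text
time_s: 4.25
tcp_pos: [0.6064, -0.1998, 0.2095]
ee_rot: [[0.989, -0.145, 0.012], [-0.145, -0.989, -0.005], [0.012, 0.003, -1.0]]
wrist_force: [-0.8, -0.7, -0.0]
gripper_width: 0.151
[ 0.60642563 -0.1998356   0.20950797] [-0.79098577 -0.73470061 -0.01907307] 0.1506013685615594 [[ 0.98932114 -0.14526874  0.01186105]
 [-0.14521632 -0.98938641 -0.00517201]
 [ 0.01248649  0.00339436 -0.99991628]]
```

```bash
cat > arc.py <<'E'
from h import *
import sys
# pivot mode: local tcp coords a(x),b(z) about pivot P
xc=np.array([-.145,-.989,0]); yc=np.array([.989,-.145,0]); Z=np.array([0,0,1.])
def state():
    s=sense(); R=s['ee_rot']; z=-R[:,2]; th=np.degrees(np.arctan2(z@xc,z[2])); roll=np.degrees(np.arctan2(z@yc,z[2])); yaw=np.degrees(np.arctan2(R[1,1],R[0,1]))
    return s,th,roll,yaw
def pt(P,a,b,th):
    t=np.radians(th); c,n=np.cos(t),np.sin(t); return np.array(P)+xc*(a*c+b*n)+Z*(-a*n+b*c)
def plan(P,a,b,ths):
    s,th,roll,yaw=state(); print('th %.2f roll %.2f yaw %.2f'%(th,roll,yaw),'tcp',s['tcp_pos'].round(4),'F',s['wrist_force'].round(1),'M',s['moment'].round(2),'w',s['gripper_width'].round(3))
    q=s['tcp_pos']; cur=th; print('err to arc(mm) at th',((pt(P,a,b,th)-q)*1000).round(1))
    for t in ths:
        n=pt(P,a,b,t); d=(n-q)/.06; r=yc*(t-cur)/10; print(t,'xyz',d.round(3),'a',r.round(3)); q=n;cur=t
E
python3 - <<'E'
from arc import *
plan([.6013,-.2344,0],-.035,.2095,[2,4,6,8,10,12,14,16,18,20,22,24,26,27])
E
```

```text
Traceback (most recent call last):
  File "arc.py", line 11, in plan
    s,th,roll,yaw=state(); print('th %.2f roll %.2f yaw %.2f'%(th,roll,yaw),'tcp',s['tcp_pos'].round(4),'F',s['wrist_force'].round(1),'M',s['moment'].round(2),'w',s['gripper_width'].round(3))
                                                                                                                                                                   ^^^^^^^^^^^^^^^^^^^^^^^^
AttributeError: 'float' object has no attribute 'round'
```

```bash
sed -i "s/s\['gripper_width'\].round(3)/round(s['gripper_width'],3)/" arc.py
python3 - <<'E'
from arc import *
plan([.6013,-.2344,0],-.035,.2095,[2,4,6,8,10,12,14,16,18,20,22,24,26,27])
E
```

```text
th -0.19 roll -0.72 yaw -98.35 tcp [ 0.6064 -0.1998  0.2095] F [-0.8 -0.7 -0. ] M [-0.32  0.02 -0.08] w 0.151
err to arc(mm) at th [ 0.1  0.8 -0.1]
2 xyz [-0.019 -0.12   0.018] a [ 0.217 -0.032  0.   ]
4 xyz [-0.018 -0.121  0.014] a [ 0.198 -0.029  0.   ]
6 xyz [-0.018 -0.122  0.01 ] a [ 0.198 -0.029  0.   ]
8 xyz [-0.018 -0.122  0.005] a [ 0.198 -0.029  0.   ]
10 xyz [-0.018 -0.122  0.001] a [ 0.198 -0.029  0.   ]
12 xyz [-0.018 -0.122 -0.003] a [ 0.198 -0.029  0.   ]
14 xyz [-0.018 -0.122 -0.008] a [ 0.198 -0.029  0.   ]
16 xyz [-0.018 -0.122 -0.012] a [ 0.198 -0.029  0.   ]
18 xyz [-0.018 -0.121 -0.016] a [ 0.198 -0.029  0.   ]
20 xyz [-0.018 -0.121 -0.02 ] a [ 0.198 -0.029  0.   ]
22 xyz [-0.018 -0.12  -0.025] a [ 0.198 -0.029  0.   ]
24 xyz [-0.017 -0.119 -0.029] a [ 0.198 -0.029  0.   ]
26 xyz [-0.017 -0.118 -0.033] a [ 0.198 -0.029  0.   ]
27 xyz [-0.009 -0.058 -0.018] a [ 0.099 -0.014  0.   ]
```

```bash
python3 -m inch '[{"jaw":255,"x":-0.018,"y":-0.12,"z":0.012,"ax":0.2,"ay":-0.03,"az":0},{"jaw":255,"x":-0.018,"y":-0.12,"z":0.01,"ax":0.2,"ay":-0.03,"az":0},{"jaw":255,"x":-0.018,"y":-0.12,"z":0.008,"ax":0.2,"ay":-0.03,"az":0},{"jaw":255,"x":-0.018,"y":-0.12,"z":0.003,"ax":0.2,"ay":-0.03,"az":0}]'
python3 - <<'E'
from arc import *
plan([.6013,-.2344,0],-.035,.2095,[8,10,12,14,16,18,20])
E
```

```text
time_s: 4.75
tcp_pos: [0.6023, -0.2272, 0.2121]
ee_rot: [[0.989, -0.141, 0.033], [-0.144, -0.98, 0.139], [0.013, -0.143, -0.99]]
wrist_force: [0.2, 0.2, 0.0]
gripper_width: 0.149
th 8.19 roll -0.75 yaw -98.19 tcp [ 0.6023 -0.2272  0.2121] F [0.2 0.2 0. ] M [-0.36  0.17 -0.09] w 0.149
err to arc(mm) at th [-0.3 -2.5  0.2]
8 xyz [-0.003 -0.029  0.003] a [-0.019  0.003 -0.   ]
10 xyz [-0.018 -0.122  0.001] a [ 0.198 -0.029  0.   ]
12 xyz [-0.018 -0.122 -0.003] a [ 0.198 -0.029  0.   ]
14 xyz [-0.018 -0.122 -0.008] a [ 0.198 -0.029  0.   ]
16 xyz [-0.018 -0.122 -0.012] a [ 0.198 -0.029  0.   ]
18 xyz [-0.018 -0.121 -0.016] a [ 0.198 -0.029  0.   ]
20 xyz [-0.018 -0.121 -0.02 ] a [ 0.198 -0.029  0.   ]
```

```bash
python3 -m inch '[{"jaw":255,"x":-0.02,"y":-0.14,"z":-0.002,"ax":0.17,"ay":-0.025,"az":0},{"jaw":255,"x":-0.02,"y":-0.14,"z":-0.005,"ax":0.18,"ay":-0.025,"az":0},{"jaw":255,"x":-0.018,"y":-0.13,"z":-0.01,"ax":0.18,"ay":-0.025,"az":0},{"jaw":255,"x":-0.018,"y":-0.12,"z":-0.012,"ax":0.2,"ay":-0.03,"az":0}]'
python3 - <<'E'
from arc import *
plan([.6013,-.2344,0],-.035,.2095,[16,18,20,22,24,26,27,27.5])
im,p=snap('scene','scene2'); cv2.imwrite('pics/s2c.png',cv2.resize(im[140:300,60:260,::-1],None,fx=4,fy=4))
E
```

```text
time_s: 5.25
tcp_pos: [0.5972, -0.2603, 0.2106]
ee_rot: [[0.989, -0.137, 0.052], [-0.146, -0.951, 0.271], [0.012, -0.276, -0.961]]
wrist_force: [-0.4, 0.4, -0.3]
gripper_width: 0.146
th 16.02 roll -0.72 yaw -98.17 tcp [ 0.5972 -0.2603  0.2106] F [-0.4  0.4 -0.3] M [-0.46  0.25  0.02] w 0.146
err to arc(mm) at th [0.6 2.  0.4]
16 xyz [0.01  0.034 0.007] a [-0.002  0.    -0.   ]
18 xyz [-0.018 -0.121 -0.016] a [ 0.198 -0.029  0.   ]
20 xyz [-0.018 -0.121 -0.02 ] a [ 0.198 -0.029  0.   ]
22 xyz [-0.018 -0.12  -0.025] a [ 0.198 -0.029  0.   ]
24 xyz [-0.017 -0.119 -0.029] a [ 0.198 -0.029  0.   ]
26 xyz [-0.017 -0.118 -0.033] a [ 0.198 -0.029  0.   ]
27 xyz [-0.009 -0.058 -0.018] a [ 0.099 -0.014  0.   ]
27.5 xyz [-0.004 -0.029 -0.009] a [ 0.049 -0.007  0.   ]
```

View pics/s2c.png

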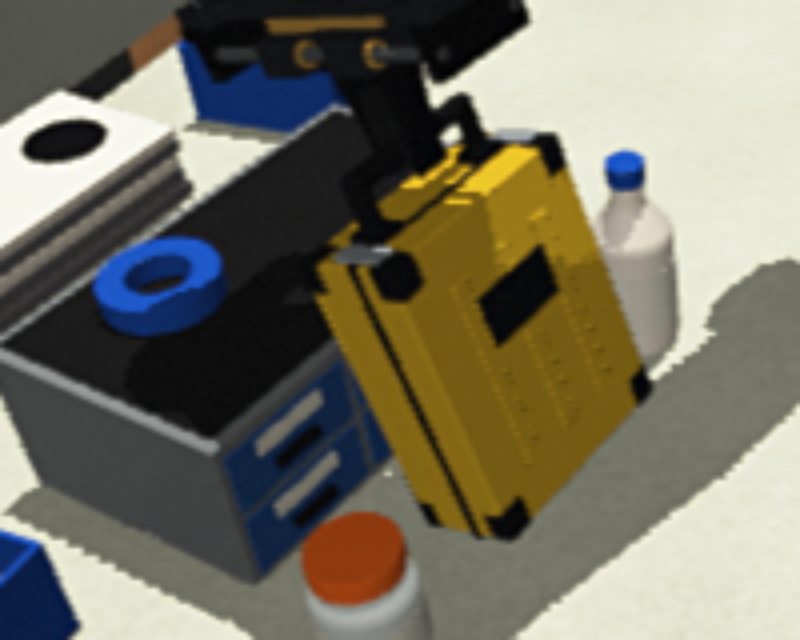

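```bash
python3 -m inch '[{"jaw":255,"x":-0.012,"y":-0.1,"z":-0.014,"ax":0.2,"ay":-0.03,"az":0},{"jaw":255,"x":-0.015,"y":-0.11,"z":-0.02,"ax":0.19,"ay":-0.028,"az":0},{"jaw":255,"x":-0.018,"y":-0.12,"z":-0.025,"ax":0.19,"ay":-0.028,"az":0},{"jaw":255,"x":-0.018,"y":-0.12,"z":-0.029,"ax":0.19,"ay":-0.028,"az":0}]'
python3 - <<'E'
from arc import *
plan([.6013,-.2344,0],-.035,.2095,[24,25,26,27,27.5,28])
E
```

```text
time_s: 5.8
tcp_pos: [0.5926, -0.2906, 0.2045]
ee_rot: [[0.989, -0.131, 0.071], [-0.148, -0.902, 0.406], [0.011, -0.412, -0.911]]
wrist_force: [-1.0, -0.6, -0.2]
gripper_width: 0.149
th 24.32 roll -0.74 yaw -98.24 tcp [ 0.5926 -0.2906  0.2045] F [-1.  -0.6 -0.2] M [-0.81  0.35  0.09] w 0.149
err to arc(mm) at th [0.8 2.4 0.8]
24 xyz [0.016 0.06  0.019] a [-0.032  0.005 -0.   ]
25 xyz [-0.009 -0.059 -0.016] a [ 0.099 -0.014  0.   ]
26 xyz [-0.009 -0.059 -0.017] a [ 0.099 -0.014  0.   ]
27 xyz [-0.009 -0.058 -0.018] a [ 0.099 -0.014  0.   ]
27.5 xyz [-0.004 -0.029 -0.009] a [ 0.049 -0.007  0.   ]
28 xyz [-0.004 -0.029 -0.01 ] a [ 0.049 -0.007  0.   ]
```

```bash
python3 -m inch '[{"jaw":255,"x":-0.005,"y":-0.04,"z":-0.01,"ax":0.1,"ay":-0.014,"az":0},{"jaw":255,"x":-0.008,"y":-0.05,"z":-0.015,"ax":0.1,"ay":-0.014,"az":0},{"jaw":255,"x":-0.008,"y":-0.05,"z":-0.015,"ax":0.08,"ay":-0.01,"az":0},{"jaw":255,"x":0,"y":0,"z":0,"ax":0,"ay":0,"az":0}]'
python3 - <<'E'
from arc import *
plan([.6013,-.2344,0],-.035,.2095,[27.5,28])
im,p=snap('scene','scene3'); cv2.imwrite('pics/s3c.png',cv2.resize(im[140:300,60:260,::-1],None,fx=4,fy=4))
E
```

```text
time_s: 6.3
tcp_pos: [0.5914, -0.2993, 0.2009]
ee_rot: [[0.989, -0.128, 0.078], [-0.149, -0.877, 0.456], [0.01, -0.462, -0.887]]
wrist_force: [-0.4, 0.9, -0.4]
gripper_width: 0.148
th 27.52 roll -0.69 yaw -98.30 tcp [ 0.5914 -0.2993  0.2009] F [-0.4  0.9 -0.4] M [-1.04  0.27  0.03] w 0.148
err to arc(mm) at th [ 0.4 -0.2  1.1]
27.5 xyz [ 0.007 -0.001  0.018] a [-0.002  0.    -0.   ]
28 xyz [-0.004 -0.029 -0.01 ] a [ 0.049 -0.007  0.   ]
```

View pics/s3c.png

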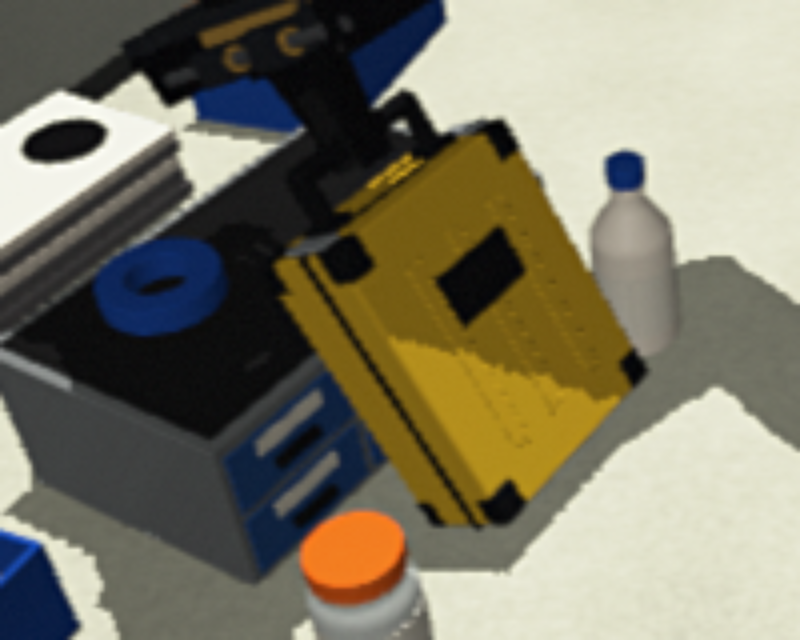

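```bash
python3 -m inch '[{"jaw":255,"x":-0.005,"y":-0.05,"z":-0.015,"ax":0.08,"ay":-0.01,"az":0},{"jaw":255,"x":-0.005,"y":-0.05,"z":-0.015,"ax":0.05,"ay":-0.007,"az":0},{"jaw":255,"x":0,"y":0,"z":0,"ax":0,"ay":0,"az":0}]'
python3 - <<'E'
from arc import *
plan([.6013,-.2344,0],-.035,.2095,[27.5,28])
E
```

```text
time_s: 6.72
tcp_pos: [0.5913, -0.3023, 0.1996]
ee_rot: [[0.989, -0.123, 0.079], [-0.146, -0.865, 0.481], [0.009, -0.487, -0.873]]
wrist_force: [-0.5, 4.8, 0.7]
gripper_width: 0.151
th 29.14 roll -0.56 yaw -98.13 tcp [ 0.5913 -0.3023  0.1996] F [-0.5  4.8  0.7] M [0.2  0.16 0.02] w 0.151
err to arc(mm) at th [-0.3 -2.8  0.4]
27.5 xyz [0.008 0.049 0.039] a [-0.162  0.024 -0.   ]
28 xyz [-0.004 -0.029 -0.01 ] a [ 0.049 -0.007  0.   ]
```

```bash
python3 -m inch '[{"jaw":60,"x":0,"y":0,"z":0,"ax":0,"ay":0,"az":0},{"jaw":60,"x":0,"y":0,"z":0,"ax":0,"ay":0,"az":0},{"jaw":60,"x":0,"y":0,"z":0,"ax":0,"ay":0,"az":0},{"jaw":60,"x":-0.03,"y":-0.2,"z":0.36,"ax":0,"ay":0,"az":0},{"jaw":60,"x":-0.06,"y":-0.4,"z":0.72,"ax":0,"ay":0,"az":0},{"jaw":60,"x":0,"y":-0.2,"z":0.6,"ax":-0.5,"ay":0.07,"az":0},{"jaw":60,"x":0,"y":0,"z":0.5,"ax":-0.9,"ay":0.13,"az":0}]'
python3 - <<'E'
from arc import *
s,th,r,y=state();print(th,r,y,s['tcp_pos'])
im,p=snap('top','top4');im,p=snap('scene','scene4')
E
```

```text
time_s: 7.6
tcp_pos: [0.5836, -0.3592, 0.3289]
ee_rot: [[0.988, -0.149, 0.044], [-0.155, -0.957, 0.243], [0.006, -0.247, -0.969]]
wrist_force: [-0.4, 0.8, -0.5]
gripper_width: 0.751
14.29762854691944 -0.47069857413345173 -98.84320393802547 [ 0.58357162 -0.35918697  0.32890473]
```

View pics/scene4.png

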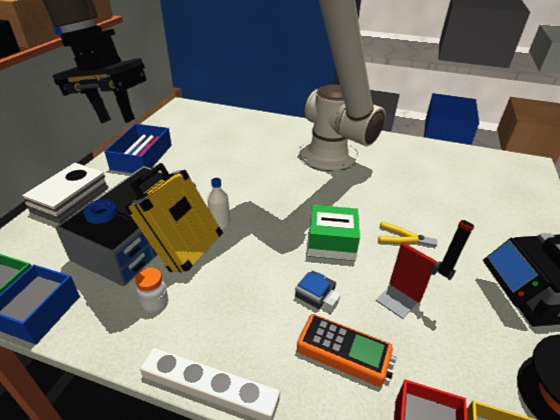

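```bash
python3 -m inch '[{"jaw":0,"x":0,"y":0.5,"z":0,"ax":-0.75,"ay":0.11,"az":0},{"jaw":0,"x":0,"y":0.8,"z":0,"ax":-0.68,"ay":0.1,"az":0},{"jaw":0,"x":0,"y":0.97,"z":0,"ax":0,"ay":0,"az":0.9},{"jaw":0,"x":0,"y":0.97,"z":0,"ax":0,"ay":0,"az":0.9},{"jaw":0,"x":0,"y":0.97,"z":0,"ax":0,"ay":0,"az":0.9},{"jaw":0,"x":0,"y":0.97,"z":0,"ax":0,"ay":0,"az":0.9},{"jaw":0,"x":0,"y":0.97,"z":0,"ax":0,"ay":0,"az":0.9},{"jaw":0,"x":0,"y":0.97,"z":0,"ax":0,"ay":0,"az":0.9},{"jaw":0,"x":0,"y":0.97,"z":0,"ax":0,"ay":0,"az":0.9},{"jaw":0,"x":-0.1,"y":0.97,"z":0,"ax":0,"ay":0,"az":0.9},{"jaw":0,"x":-0.1,"y":0.9,"z":0,"ax":0,"ay":0,"az":0}]'
python3 - <<'E'
from arc import *
s,th,r,y=state();print(th,r,y,s['tcp_pos'])
E
```

```text
time_s: 9.07
tcp_pos: [0.5706, 0.2535, 0.3319]
ee_rot: [[0.413, 0.91, 0.019], [0.91, -0.413, 0.012], [0.019, 0.012, -1.0]]
wrist_force: [0.3, -0.0, -0.1]
gripper_width: 0.999
0.8435778033735143 -0.9829205314074946 -24.41919982834354 [0.57055565 0.25350859 0.33194794]
```

```bash
python3 -m inch '[{"jaw":0,"x":-0.4,"y":0.65,"z":-0.6,"ax":-0.07,"ay":0.11,"az":-0.36},{"jaw":0,"x":-0.04,"y":0.06,"z":-0.2,"ax":0,"ay":0,"az":0},{"jaw":0,"x":0,"y":0,"z":0,"ax":0,"ay":0,"az":0}]'
python3 - <<'E'
from arc import *
s,th,r,y=state();print(th,r,y,s['tcp_pos'])
im,p=snap('wrist','wrist5')
o=np.array([.5495,.307,0]);xl=np.array([.883,-.469,0]);yl=np.array([.469,.883,0])
for a,b,c in ((5,40,135),(5,-40,135),(-5,40,135),(-5,-40,135),(65,35,4),(65,-35,4)): print(a,b,c,np.round(proj(p,o+xl*a/1e3+yl*b/1e3+[0,0,c/1e3]),1))
E
```

```text
time_s: 9.45
tcp_pos: [0.5434, 0.3003, 0.2818]
ee_rot: [[0.467, 0.884, 0.0], [0.884, -0.467, -0.001], [-0.001, 0.0, -1.0]]
wrist_force: [-0.1, -0.6, 0.2]
gripper_width: 1.0
-0.037922179519678585 -0.013436638277946254 -27.864940757638376 [0.54339938 0.3003243  0.28181101]
5 40 135 [284.3 142.5]
5 -40 135 [283.6 234.8]
-5 40 135 [272.1 142.5]
-5 -40 135 [272.2 234.8]
65 35 4 [333.  138.5]
65 -35 4 [330.5 197. ]
```

View pics/wrist5.png

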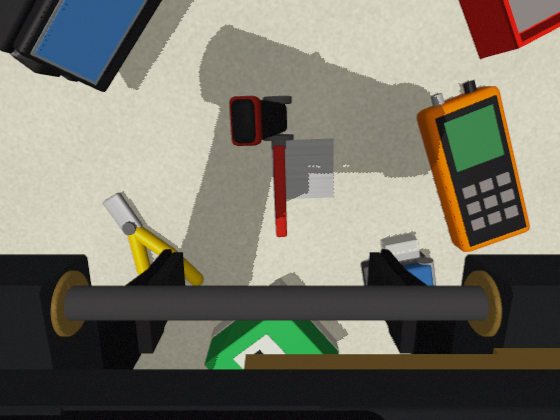

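```bash
python3 -m inch '[{"jaw":0,"x":0.04,"y":-0.08,"z":-0.8,"ax":0,"ay":0,"az":0.08},{"jaw":0,"x":0,"y":0,"z":-0.9,"ax":0,"ay":0,"az":0},{"jaw":0,"x":0,"y":0,"z":-0.9,"ax":0,"ay":0,"az":0},{"jaw":0,"x":0,"y":0,"z":-0.6,"ax":0,"ay":0,"az":0},{"jaw":0,"x":0,"y":0,"z":0,"ax":0,"ay":0,"az":0}]'
```

```text
time_s: 10.12
tcp_pos: [0.5537, 0.2903, 0.0945]
ee_rot: [[0.462, 0.887, 0.016], [0.887, -0.462, 0.01], [0.016, 0.01, -1.0]]
wrist_force: [0.6, -0.6, 0.5]
gripper_width: 0.998
```

```bash
python3 -m inch '[{"jaw":0,"x":-0.13,"y":0.09,"z":-0.18,"ax":-0.06,"ay":0.09,"az":0},{"jaw":0,"x":0,"y":0,"z":0,"ax":0,"ay":0,"az":0}]'
```

```text
time_s: 10.38
tcp_pos: [0.5485, 0.2965, 0.0874]
ee_rot: [[0.463, 0.886, 0.006], [0.886, -0.464, 0.003], [0.005, 0.004, -1.0]]
wrist_force: [-0.3, -0.3, 1.2]
gripper_width: 0.999
```

```bash
python3 -m inch '[{"jaw":255,"x":-0.03,"y":0,"z":-0.05,"ax":-0.02,"ay":0.03,"az":0},{"jaw":255,"x":0,"y":0,"z":0,"ax":0,"ay":0,"az":0},{"jaw":255,"x":0,"y":0,"z":0,"ax":0,"ay":0,"az":0},{"jaw":255,"x":0,"y":0,"z":0,"ax":0,"ay":0,"az":0},{"jaw":255,"x":0,"y":0,"z":0,"ax":0,"ay":0,"az":0},{"jaw":255,"x":0,"y":0,"z":0,"ax":0,"ay":0,"az":0},{"jaw":255,"x":0,"y":0,"z":0,"ax":0,"ay":0,"az":0},{"jaw":255,"x":0,"y":0,"z":0,"ax":0,"ay":0,"az":0},{"jaw":255,"x":0,"y":0,"z":0,"ax":0,"ay":0,"az":0},{"jaw":255,"x":0,"y":0,"z":0,"ax":0,"ay":0,"az":0}]'
```

```text
time_s: 11.62
tcp_pos: [0.5475, 0.2979, 0.0877]
ee_rot: [[0.462, 0.887, 0.004], [0.887, -0.462, 0.003], [0.004, 0.002, -1.0]]
wrist_force: [-0.3, 0.1, 0.8]
gripper_width: 0.111
```

```bash
python3 - <<'E'
from h import *
b,_=load('scene4'); a,_=load('top4')
def crop(im,x,y,w,h,s,f): cv2.imwrite('pics/'+f+'.png',cv2.resize(im[y:y+h,x:x+w,::-1],None,fx=s,fy=s,interpolation=cv2.INTER_CUBIC))
crop(b,100,150,140,140,5,'s4c'); crop(a,305,125,140,145,4,'t4c')
_,p=load('wrist5'); print(-np.array(p['R']).T@p['t'])
E
```

```text
[0.5769763  0.36375348 0.44471634]
```

View pics/s4c.png

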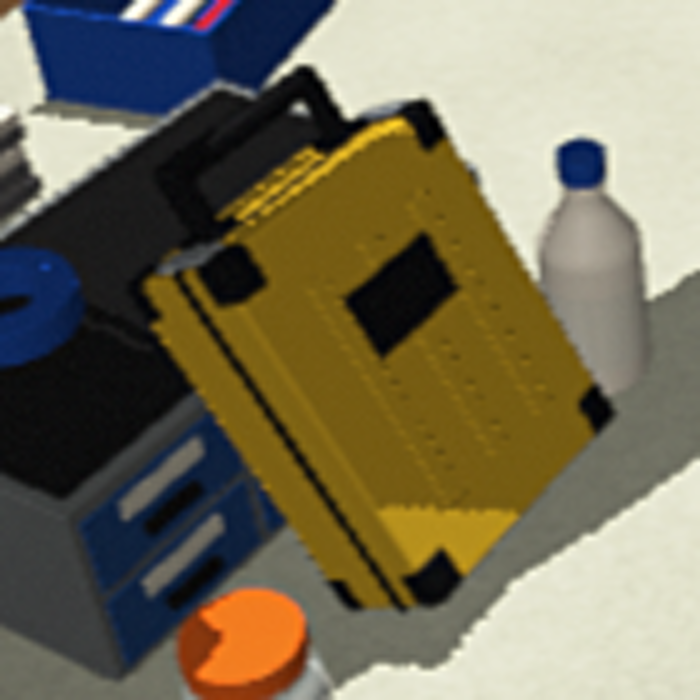

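View pics/t4c.png

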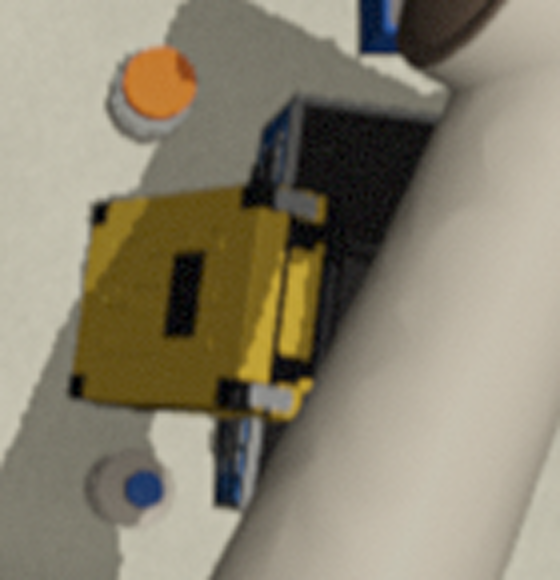

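```bash
python3 - <<'E'
from arc import *
_,T=load('top4'); _,S=load('scene4')
ct=lambda u,v:(305+u/4-.375,125+v/4-.375)
cs=lambda u,v:(100+u/5-.4,150+v/5-.4)
P=np.array([.6013,-.2344,0])
def pr(n,X): d=X-P; print(n,X.round(4),'along xc %.1f yc %.1f'%(d@xc*1e3,d@yc*1e3))
pr('rear+ S',onz(S,*cs(350,606),0)); pr('front+ S',onz(S,*cs(430,606),.033)); pr('front- S',onz(S,*cs(613,415),.033))
pr('front+ T',onz(T,*ct(92,203),.033)); pr('front- T',onz(T,*ct(70,397),.033))
pr('topfront+ T',onz(T,*ct(245,186),.2)); pr('topfront- T',onz(T,*ct(217,408),.2))
pr('drawer f',onz(T,*ct(294,95),.11)); pr('drawer f-',onz(T,*ct(243,507),.11))
pr('bottle',onz(T,*ct(145,488),.145))
E
```

```text
rear+ S [ 0.6692 -0.2397  0.    ] along xc -4.6 yc 68.0
front+ S [ 0.6817 -0.1847  0.033 ] along xc -60.8 yc 72.3
front- S [ 0.533  -0.1602  0.033 ] along xc -63.5 yc -78.3
front+ T [ 0.6833 -0.1761  0.033 ] along xc -69.6 yc 72.6
front- T [ 0.5364 -0.1588  0.033 ] along xc -65.3 yc -75.2
topfront+ T [ 0.6655 -0.2576  0.2   ] along xc 13.6 yc 66.8
topfront- T [ 0.521  -0.2375  0.2   ] along xc 14.7 yc -79.0
drawer f [ 0.7478 -0.3114  0.11  ] along xc 54.9 yc 156.1
drawer f- [ 0.4566 -0.271   0.11  ] along xc 57.2 yc -137.7
bottle [ 0.4694 -0.1986  0.145 ] along xc -16.3 yc -135.7
```

```bash
python3 -m inch '[{"jaw":255,"x":0,"y":0,"z":0.6,"ax":0,"ay":0,"az":0},{"jaw":255,"x":0,"y":0,"z":0.8,"ax":0,"ay":0,"az":0},{"jaw":255,"x":0.1,"y":-0.3,"z":0.5,"ax":0,"ay":0,"az":-0.5},{"jaw":255,"x":0.1,"y":-0.6,"z":0,"ax":0,"ay":0,"az":-0.7},{"jaw":255,"x":0.1,"y":-0.6,"z":0,"ax":0,"ay":0,"az":-0.7},{"jaw":255,"x":0.1,"y":-0.6,"z":0,"ax":0,"ay":0,"az":-0.7},{"jaw":255,"x":0.1,"y":-0.6,"z":0,"ax":0,"ay":0,"az":-0.7},{"jaw":255,"x":0.1,"y":-0.6,"z":0,"ax":0,"ay":0,"az":-0.7},{"jaw":255,"x":0.1,"y":-0.6,"z":0,"ax":0,"ay":0,"az":-0.7},{"jaw":255,"x":0.1,"y":-0.6,"z":0,"ax":0,"ay":0,"az":-0.7},{"jaw":255,"x":0.1,"y":-0.6,"z":0,"ax":0,"ay":0,"az":-0.7},{"jaw":255,"x":0,"y":-0.2,"z":0,"ax":0,"ay":0,"az":-0.3}]'
cat > rel.py <<'E'
from arc import *
P=np.array([.6013,-.2344,0])
s,th,r,y=state(); d=s['tcp_pos']-P; z=s['ee_rot'][:,2]
print('th %.2f roll %.2f yaw %.2f'%(th,r,y),'tcp',s['tcp_pos'].round(4),'xc %.1f yc %.1f'%(d@xc*1e3,d@yc*1e3),'F',s['wrist_force'].round(1),'t',s['time_s'],'level ax %.3f ay %.3f'%(-np.degrees(z[1])/10,np.degrees(z[0])/10))
E
python3 rel.py
```

```text
time_s: 13.12
tcp_pos: [0.589, -0.0332, 0.1834]
ee_rot: [[0.997, -0.07, -0.034], [-0.069, -0.998, 0.013], [-0.035, -0.011, -0.999]]
wrist_force: [0.3, 0.5, -4.4]
gripper_width: 0.111
th 0.47 roll 2.03 yaw -93.99 tcp [ 0.589  -0.0332  0.1834] xc -197.2 yc -41.4 F [ 0.3  0.5 -4.4] t 13.125 level ax -0.076 ay -0.194
```

```bash
python3 -m inch '[{"jaw":255,"x":0.42,"y":-0.4,"z":0,"ax":-0.08,"ay":-0.19,"az":-0.43},{"jaw":255,"x":0,"y":-0.1,"z":-0.6,"ax":0,"ay":0,"az":0},{"jaw":255,"x":0,"y":-0.1,"z":-0.6,"ax":0,"ay":0,"az":0},{"jaw":255,"x":0,"y":0,"z":0,"ax":0,"ay":0,"az":0}]';python3 rel.py
```

```text
time_s: 13.62
tcp_pos: [0.6113, -0.0702, 0.1054]
ee_rot: [[0.989, -0.15, -0.008], [-0.15, -0.989, 0.002], [-0.008, -0.001, -1.0]]
wrist_force: [0.1, 0.2, -3.8]
gripper_width: 0.114
th 0.05 roll 0.44 yaw -98.60 tcp [ 0.6113 -0.0702  0.1054] xc -163.9 yc -13.9 F [ 0.1  0.2 -3.8] t 13.625 level ax -0.012 ay -0.043
```

```bash
python3 -m inch '[{"jaw":255,"x":0.04,"y":-0.01,"z":-0.21,"ax":-0.01,"ay":-0.04,"az":0.02},{"jaw":255,"x":0,"y":0,"z":0,"ax":0,"ay":0,"az":0}]';python3 rel.py
python3 - <<'E'
from h import *
a,_=snap('top','top6'); b,_=snap('scene','scene6')
def crop(im,x,y,w,h,s,f): cv2.imwrite('pics/'+f+'.png',cv2.resize(im[y:y+h,x:x+w,::-1],None,fx=s,fy=s,interpolation=cv2.INTER_CUBIC))
crop(b,120,130,170,160,4.5,'s6c'); crop(a,250,125,160,145,4,'t6c')
E
```

```text
time_s: 13.88
tcp_pos: [0.6149, -0.0699, 0.0936]
ee_rot: [[0.99, -0.144, 0.002], [-0.144, -0.99, 0.0], [0.002, -0.001, -1.0]]
wrist_force: [-0.6, 0.2, -4.8]
gripper_width: 0.115
th 0.03 roll -0.12 yaw -98.31 tcp [ 0.6149 -0.0699  0.0936] xc -164.7 yc -10.4 F [-0.6  0.2 -4.8] t 13.875 level ax -0.001 ay 0.013
```

View pics/s6c.png

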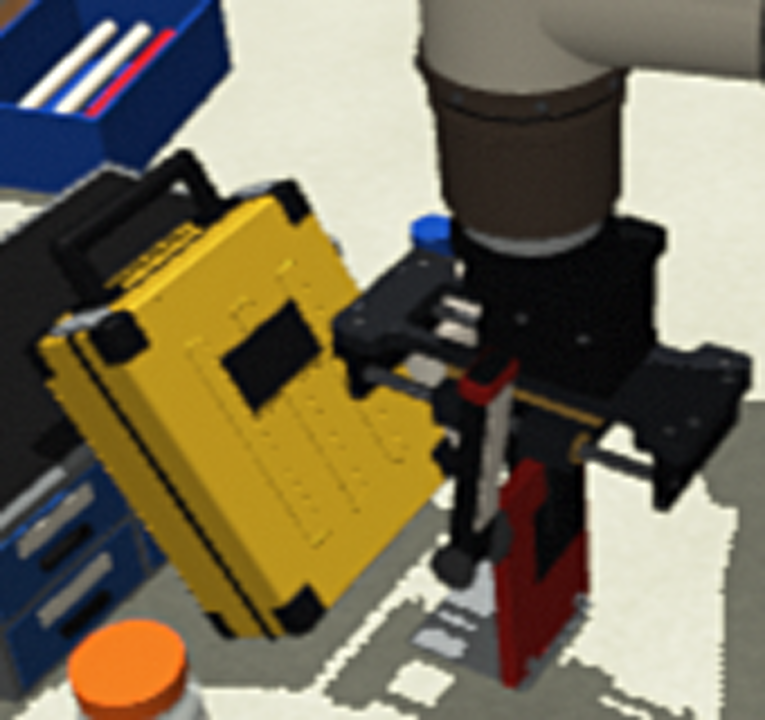

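View pics/t6c.png

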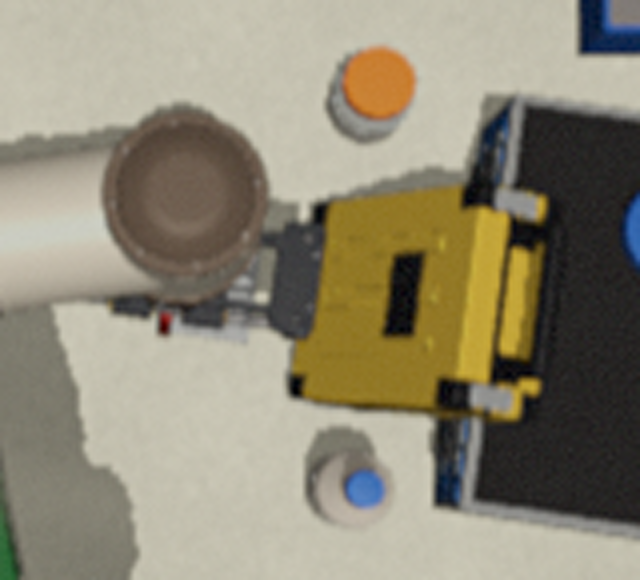

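```bash
python3 -m inch '[{"jaw":255,"x":0,"y":0,"z":-0.06,"ax":0,"ay":0.01,"az":0},{"jaw":255,"x":-0.06,"y":-0.35,"z":0,"ax":0,"ay":0,"az":0},{"jaw":255,"x":-0.05,"y":-0.35,"z":0,"ax":0,"ay":0,"az":0},{"jaw":255,"x":-0.03,"y":-0.2,"z":0,"ax":0,"ay":0,"az":0},{"jaw":255,"x":0,"y":0,"z":0,"ax":0,"ay":0,"az":0}]';python3 rel.py
```

```text
time_s: 14.6
tcp_pos: [0.6089, -0.1276, 0.0944]
ee_rot: [[0.989, -0.144, 0.01], [-0.144, -0.99, 0.0], [0.01, -0.002, -1.0]]
wrist_force: [-0.1, 0.2, -5.2]
gripper_width: 0.113
th 0.09 roll -0.56 yaw -98.30 tcp [ 0.6089 -0.1276  0.0944] xc -106.8 yc -8.0 F [-0.1  0.2 -5.2] t 14.6 level ax -0.001 ay 0.057
```

```bash
python3 -m inch '[{"jaw":255,"x":-0.06,"y":-0.04,"z":-0.08,"ax":0,"ay":0.06,"az":0},{"jaw":255,"x":0,"y":-0.03,"z":-0.04,"ax":0,"ay":0,"az":0},{"jaw":255,"x":0,"y":0,"z":-0.02,"ax":0,"ay":0,"az":0}]';python3 rel.py
```

```text
time_s: 14.98
tcp_pos: [0.6056, -0.1314, 0.0879]
ee_rot: [[0.99, -0.143, 0.0], [-0.143, -0.99, -0.0], [0.0, 0.0, -1.0]]
wrist_force: [-3.0, -0.3, 4.8]
gripper_width: 0.116
th -0.01 roll -0.00 yaw -98.22 tcp [ 0.6056 -0.1314  0.0879] xc -102.5 yc -10.6 F [-3.  -0.3  4.8] t 14.975 level ax 0.001 ay 0.000
```

```bash
python3 -m inch '[{"jaw":150,"x":0,"y":0,"z":0,"ax":0,"ay":0,"az":0},{"jaw":150,"x":0,"y":0,"z":0,"ax":0,"ay":0,"az":0},{"jaw":150,"x":0,"y":0,"z":0,"ax":0,"ay":0,"az":0},{"jaw":150,"x":0,"y":0,"z":0,"ax":0,"ay":0,"az":0},{"jaw":150,"x":0,"y":0,"z":0.3,"ax":0,"ay":0,"az":0},{"jaw":150,"x":0,"y":0,"z":0.7,"ax":0,"ay":0,"az":0},{"jaw":150,"x":0,"y":0.5,"z":0.9,"ax":0,"ay":0,"az":0},{"jaw":150,"x":-0.2,"y":0.8,"z":0.8,"ax":0,"ay":0,"az":0},{"jaw":150,"x":-0.2,"y":0.8,"z":0.3,"ax":0,"ay":0,"az":0}]';python3 rel.py
python3 - <<'E'
from h import *
a,_=snap('top','top7'); b,_=snap('scene','scene7')
def crop(im,x,y,w,h,s,f): cv2.imwrite('pics/'+f+'.png',cv2.resize(im[y:y+h,x:x+w,::-1],None,fx=s,fy=s,interpolation=cv2.INTER_CUBIC))
crop(b,120,150,150,140,5,'s7c'); crop(a,250,125,160,145,4,'t7c')
E
```

```text
time_s: 16.1
tcp_pos: [0.5839, -0.0091, 0.2675]
ee_rot: [[0.989, -0.147, 0.002], [-0.147, -0.989, -0.001], [0.002, 0.001, -1.0]]
wrist_force: [0.7, 1.5, 0.2]
gripper_width: 0.409
th -0.03 roll -0.13 yaw -98.48 tcp [ 0.5839 -0.0091  0.2675] xc -220.3 yc -49.9 F [0.7 1.5 0.2] t 16.1 level ax 0.005 ay 0.013
```

View pics/s7c.png

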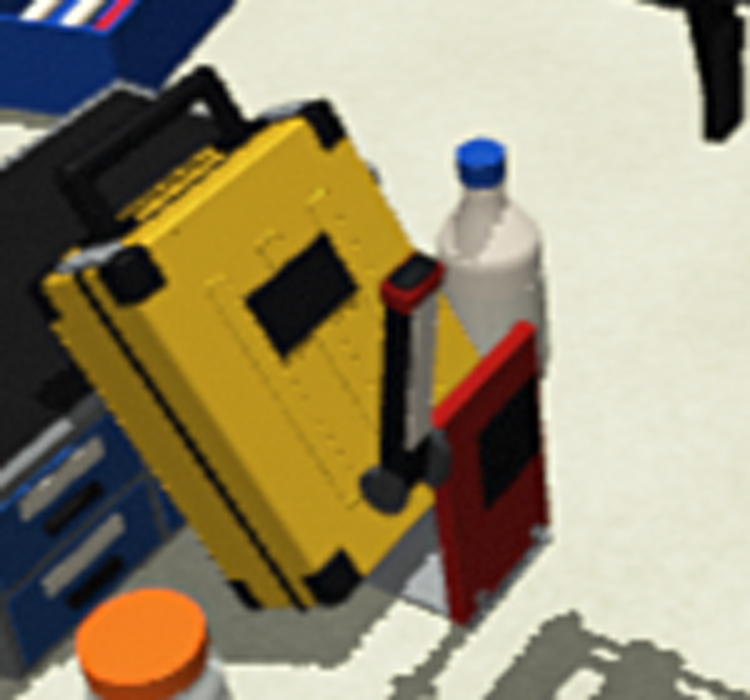

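View pics/t7c.png

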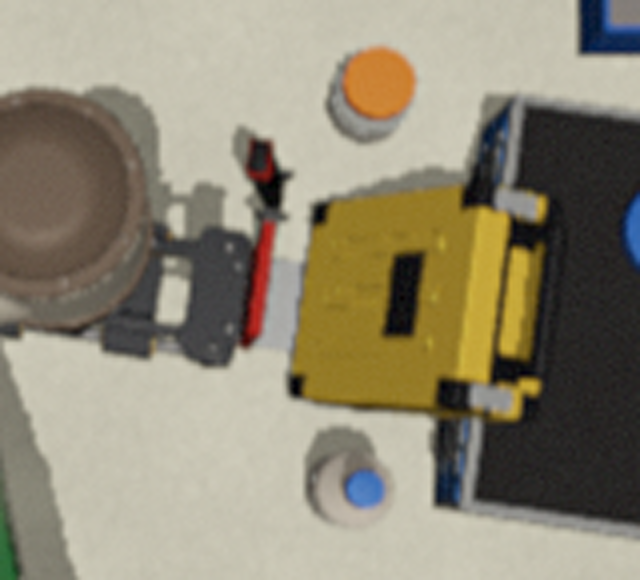

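```bash
python3 - <<'E'
from arc import *
_,T=load('top7'); _,S=load('scene7')
ct=lambda u,v:(250+u/4-.375,125+v/4-.375)
cs=lambda u,v:(120+u/5-.4,150+v/5-.4)
P=np.array([.6013,-.2344,0])
def pr(n,X): d=X-P; print(n,X.round(4),'along xc %.1f yc %.1f'%(d@xc*1e3,d@yc*1e3))
pr('plate rear bot + S',onz(S,*cs(457,623),.004)); pr('plate top + rear S',onz(S,*cs(443,424),.135)); pr('plate top - rear S',onz(S,*cs(537,330),.135))
pr('foot rear - S',onz(S,*cs(550,538),.004))
pr('plate top + T mid',onz(T,*ct(267,221),.135)); pr('plate top - T mid',onz(T,*ct(249,342),.135))
pr('foot side + T at plate',onz(T,*ct(275,260),.004)); pr('foot side - T',onz(T,*ct(292,348),.004)); pr('foot side + T b',onz(T,*ct(302,260),.004))
pr('front case+',onz(T,*ct(312,203),.033));pr('front case-',onz(T,*ct(290,397),.033))
E
```

```text
plate rear bot + S [ 0.6487 -0.1386  0.004 ] along xc -101.6 yc 33.0
plate top + rear S [ 0.6492 -0.1327  0.135 ] along xc -107.5 yc 32.6
plate top - rear S [ 0.5765 -0.1205  0.135 ] along xc -109.0 yc -41.1
foot rear - S [ 0.5819 -0.1196  0.004 ] along xc -110.7 yc -35.8
plate top + T mid [ 0.6527 -0.1341  0.135 ] along xc -106.7 yc 36.3
plate top - T mid [ 0.5686 -0.1215  0.135 ] along xc -106.9 yc -48.7
foot side + T at plate [ 0.6437 -0.1504  0.004 ] along xc -89.2 yc 29.8
foot side - T [ 0.5756 -0.1632  0.004 ] along xc -66.7 yc -35.8
foot side + T b [ 0.6438 -0.1712  0.004 ] along xc -68.7 yc 32.8
front case+ [ 0.6833 -0.1761  0.033 ] along xc -69.6 yc 72.6
front case- [ 0.5364 -0.1588  0.033 ] along xc -65.3 yc -75.2
```

```bash
python3 - <<'E'
from h import *
s=sense();print(s['joints'].round(1),s['tcp_pos'],s['ee_rot'].round(3))
E
```

```text
[ 15.3  16.3  -1.4   0.  -72.1  66.6] [ 0.5836906  -0.00650574  0.26794441] [[ 0.99  -0.142  0.004]
 [-0.142 -0.99   0.   ]
 [ 0.004 -0.001 -1.   ]]
```

```bash
python3 -m inch '[{"jaw":150,"x":0,"y":0,"z":0,"ax":0,"ay":0,"az":-0.92},{"jaw":150,"x":0.07,"y":0,"z":0,"ax":0,"ay":0,"az":-0.92},{"jaw":150,"x":0.07,"y":0,"z":0,"ax":0,"ay":0,"az":-0.92},{"jaw":150,"x":0.07,"y":0,"z":0,"ax":0,"ay":0,"az":-0.92},{"jaw":150,"x":0.07,"y":0,"z":0,"ax":0,"ay":0,"az":-0.92},{"jaw":150,"x":0.07,"y":0,"z":0,"ax":0,"ay":0,"az":-0.92},{"jaw":150,"x":0.07,"y":0,"z":0,"ax":0,"ay":0,"az":-0.92},{"jaw":150,"x":0.07,"y":0,"z":0,"ax":0,"ay":0,"az":-0.92},{"jaw":150,"x":0.07,"y":0,"z":0,"ax":0,"ay":0,"az":-0.92},{"jaw":150,"x":0.07,"y":0,"z":0,"ax":0,"ay":0,"az":-0.8},{"jaw":150,"x":0,"y":0,"z":0,"ax":-0.9,"ay":0.13,"az":0},{"jaw":150,"x":0,"y":0,"z":0,"ax":-0.9,"ay":0.13,"az":0}]';python3 rel.py
```

```text
time_s: 17.7
tcp_pos: [0.6218, -0.0148, 0.2622]
ee_rot: [[-0.21, -0.976, -0.053], [-0.923, 0.216, -0.317], [0.321, -0.018, -0.947]]
wrist_force: [-0.1, -0.4, -0.4]
gripper_width: 0.412
th -18.76 roll 0.39 yaw 167.51 tcp [ 0.6218 -0.0148  0.2622] xc -220.1 yc -11.6 F [-0.1 -0.4 -0.4] t 17.7 level ax 1.818 ay -0.304
```

```bash
python3 -m inch '[{"jaw":150,"x":0,"y":-0.2,"z":-0.5,"ax":-0.9,"ay":0.13,"az":0.42},{"jaw":150,"x":0,"y":-0.2,"z":-0.7,"ax":-0.9,"ay":0.13,"az":0},{"jaw":150,"x":0,"y":-0.2,"z":-0.8,"ax":-0.3,"ay":0.04,"az":0},{"jaw":150,"x":0,"y":-0.1,"z":-0.9,"ax":0,"ay":0,"az":0},{"jaw":150,"x":0,"y":0,"z":-0.5,"ax":0,"ay":0,"az":0},{"jaw":150,"x":0,"y":0,"z":0,"ax":0,"ay":0,"az":0}]';python3 rel.py
```

```text
time_s: 18.45
tcp_pos: [0.6212, -0.0589, 0.0487]
ee_rot: [[-0.107, -0.992, -0.07], [-0.749, 0.126, -0.65], [0.653, -0.017, -0.757]]
wrist_force: [0.2, -0.4, 1.4]
gripper_width: 0.411
th -40.79 roll -1.92 yaw 172.75 tcp [ 0.6212 -0.0589  0.0487] xc -176.5 yc -5.7 F [ 0.2 -0.4  1.4] t 18.45 level ax 3.724 ay -0.399
```

```bash
python3 -m inch '[{"jaw":150,"x":-0.05,"y":-0.4,"z":0,"ax":0,"ay":0,"az":-0.11},{"jaw":150,"x":-0.05,"y":-0.38,"z":0,"ax":0,"ay":0,"az":0},{"jaw":150,"x":0,"y":0,"z":0,"ax":0,"ay":0,"az":0}]';python3 rel.py
python3 - <<'E'
from h import *
a,_=snap('top','top8'); b,_=snap('scene','scene8')
def crop(im,x,y,w,h,s,f): cv2.imwrite('pics/'+f+'.png',cv2.resize(im[y:y+h,x:x+w,::-1],None,fx=s,fy=s,interpolation=cv2.INTER_CUBIC))
crop(b,120,130,170,160,4.5,'s8c'); crop(a,250,125,160,145,4,'t8c')
E
```

```text
time_s: 18.82
tcp_pos: [0.6171, -0.1074, 0.0516]
ee_rot: [[-0.123, -0.989, -0.079], [-0.748, 0.145, -0.648], [0.652, -0.021, -0.758]]
wrist_force: [-0.3, 0.5, 0.8]
gripper_width: 0.409
th -40.73 roll -1.23 yaw 171.69 tcp [ 0.6171 -0.1074  0.0516] xc -127.9 yc -2.7 F [-0.3  0.5  0.8] t 18.825 level ax 3.713 ay -0.450
```

View pics/s8c.png

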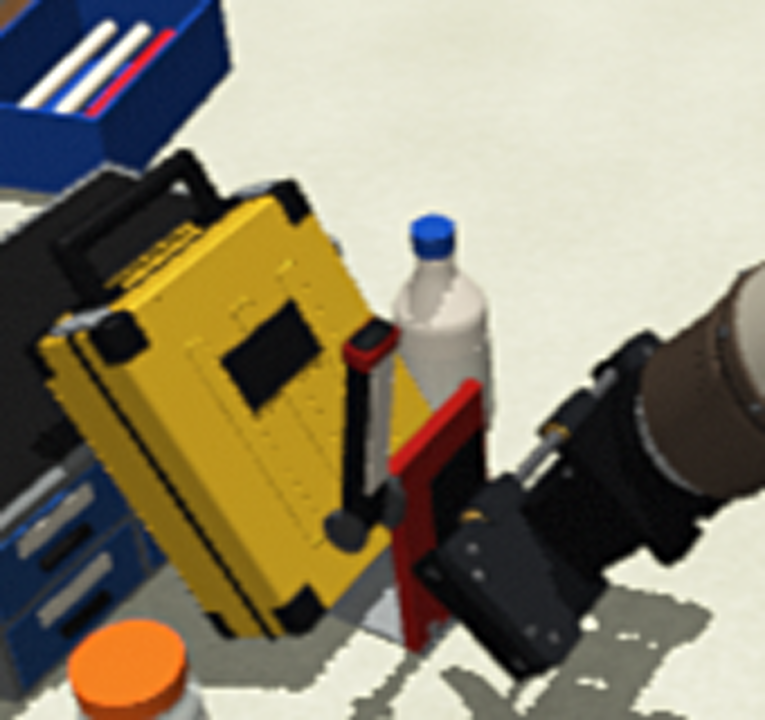

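View pics/t8c.png

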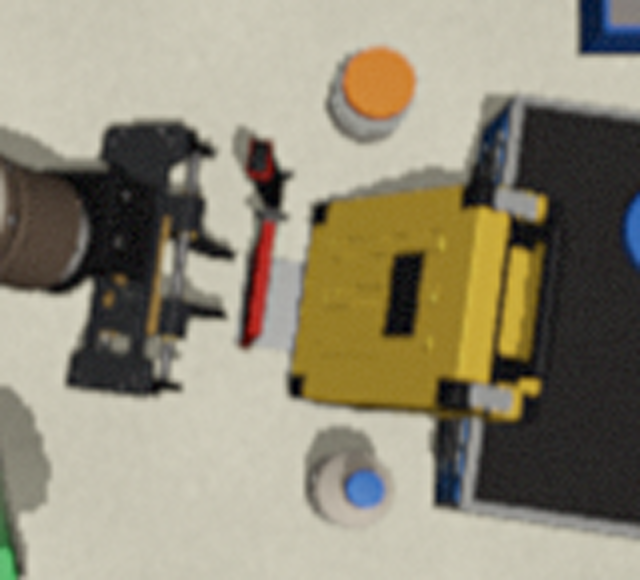

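```bash
python3 -m inch '[{"jaw":150,"x":-0.01,"y":-0.06,"z":-0.02,"ax":0,"ay":0,"az":0},{"jaw":150,"x":-0.01,"y":-0.06,"z":0,"ax":0,"ay":0,"az":0},{"jaw":150,"x":-0.01,"y":-0.06,"z":0,"ax":0,"ay":0,"az":0},{"jaw":150,"x":0,"y":0,"z":0,"ax":0,"ay":0,"az":0}]';python3 rel.py;
```

```text
time_s: 19.42
tcp_pos: [0.6172, -0.116, 0.0512]
ee_rot: [[-0.122, -0.99, -0.073], [-0.749, 0.14, -0.648], [0.651, -0.024, -0.758]]
wrist_force: [0.3, -0.6, -0.4]
gripper_width: 0.411
th -40.65 roll -1.62 yaw 171.94 tcp [ 0.6172 -0.116   0.0512] xc -119.4 yc -1.4 F [ 0.3 -0.6 -0.4] t 19.425 level ax 3.711 ay -0.420
```

```bash
python3 -m inch '[{"jaw":150,"x":-0.01,"y":-0.06,"z":0,"ax":0,"ay":0,"az":0},{"jaw":150,"x":-0.01,"y":-0.06,"z":0,"ax":0,"ay":0,"az":0},{"jaw":150,"x":0,"y":0,"z":0,"ax":0,"ay":0,"az":0}]';python3 rel.py;
```

```text
time_s: 19.8
tcp_pos: [0.6167, -0.1225, 0.0512]
ee_rot: [[-0.121, -0.99, -0.071], [-0.75, 0.138, -0.647], [0.65, -0.025, -0.759]]
wrist_force: [-0.9, 0.6, 0.0]
gripper_width: 0.408
th -40.57 roll -1.78 yaw 172.05 tcp [ 0.6167 -0.1225  0.0512] xc -112.9 yc -1.0 F [-0.9  0.6  0. ] t 19.8 level ax 3.706 ay -0.407
```

```bash
python3 -m inch '[{"jaw":150,"x":-0.05,"y":-0.06,"z":0,"ax":0,"ay":0,"az":-0.04},{"jaw":150,"x":-0.01,"y":-0.06,"z":0,"ax":0,"ay":0,"az":0},{"jaw":150,"x":0,"y":0,"z":0,"ax":0,"ay":0,"az":0}]';python3 rel.py;
python3 - <<'E'
from h import *
a,_=snap('top','top9'); b,_=snap('scene','scene9')
def crop(im,x,y,w,h,s): return cv2.resize(im[y:y+h,x:x+w,::-1],None,fx=s,fy=s,interpolation=cv2.INTER_CUBIC)
cv2.imwrite('pics/c9.png',np.hstack([crop(b,185,200,60,80,6),crop(a,280,150,70,80,6)]))
E
```

```text
time_s: 20.18
tcp_pos: [0.6143, -0.1291, 0.0512]
ee_rot: [[-0.126, -0.989, -0.073], [-0.75, 0.143, -0.645], [0.649, -0.027, -0.76]]
wrist_force: [1.0, 1.4, -0.0]
gripper_width: 0.411
th -40.46 roll -1.64 yaw 171.76 tcp [ 0.6143 -0.1291  0.0512] xc -106.1 yc -2.4 F [ 1.   1.4 -0. ] t 20.175 level ax 3.697 ay -0.416
```

View pics/c9.png

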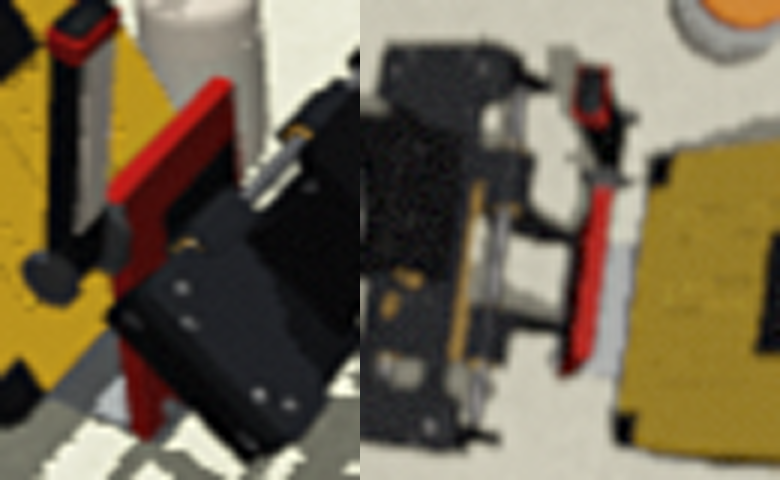

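```bash
cat > lamp.py <<'E'
from arc import *
P=np.array([.6013,-.2344,0])
def lampT(name):
    im,p=load(name); im=im.astype(int)
    m=((im[:,:,0]>150)&(im[:,:,1]<70)&(im[:,:,2]<70)).astype(np.uint8)
    m[:160]=0; m[230:]=0; m[:,:290]=0; m[:,345:]=0
    n,l,st,c=cv2.connectedComponentsWithStats(m,connectivity=8)
    i=1+np.argmax(st[1:,4]); ys,xs=np.where(l==i)
    d=np.array([onz(p,x,y,.135)-P for x,y in zip(xs,ys)]); a=d@xc*1e3;b=d@yc*1e3
    k=np.polyfit(b,a,1); print(name,'xc %.1f yc [%.1f %.1f] slope deg %.2f n %d'%(a.mean(),b.min(),b.max(),np.degrees(np.arctan(k[0])),len(a)))
E
python3 -c "
from lamp import *
for n in('top7','top8','top9'): lampT(n)"
```

```text
top7 xc -104.9 yc [-42.0 33.4] slope deg -0.92 n 62
top8 xc -104.9 yc [-42.0 33.4] slope deg -0.92 n 62
top9 xc -95.5 yc [-41.2 34.6] slope deg -0.82 n 64
```

```bash
python3 -m inch '[{"jaw":150,"x":-0.01,"y":-0.06,"z":0,"ax":0,"ay":0,"az":0},{"jaw":150,"x":-0.01,"y":-0.06,"z":0,"ax":0,"ay":0,"az":0},{"jaw":150,"x":-0.01,"y":-0.05,"z":0,"ax":0,"ay":0,"az":0},{"jaw":150,"x":0,"y":0,"z":0,"ax":0,"ay":0,"az":0}]';python3 rel.py
python3 - <<'E'
from lamp import *
snap('top','top10');lampT('top10')
E
```

```text
time_s: 20.78
tcp_pos: [0.6127, -0.1395, 0.0512]
ee_rot: [[-0.126, -0.989, -0.072], [-0.751, 0.143, -0.645], [0.648, -0.028, -0.761]]
wrist_force: [1.0, 1.3, -0.2]
gripper_width: 0.413
th -40.44 roll -1.70 yaw 171.80 tcp [ 0.6127 -0.1395  0.0512] xc -95.5 yc -2.5 F [ 1.   1.3 -0.2] t 20.775 level ax 3.696 ay -0.411
top10 xc -84.5 yc [-42.3 33.5] slope deg -0.80 n 71
```

```bash
python3 -m inch '[{"jaw":150,"x":-0.01,"y":-0.055,"z":0,"ax":0,"ay":0,"az":0},{"jaw":150,"x":0,"y":0,"z":0,"ax":0,"ay":0,"az":0}]';python3 rel.py
python3 - <<'E'
from lamp import *
a,_=snap('top','top11');lampT('top11');b,_=snap('scene','scene11')
def crop(im,x,y,w,h,s): return cv2.resize(im[y:y+h,x:x+w,::-1],None,fx=s,fy=s,interpolation=cv2.INTER_CUBIC)
cv2.imwrite('pics/c11.png',np.hstack([crop(b,165,200,80,90,5),crop(a,280,150,70,90,5)]))
E
```

```text
time_s: 21.08
tcp_pos: [0.6121, -0.143, 0.0512]
ee_rot: [[-0.126, -0.989, -0.072], [-0.751, 0.143, -0.645], [0.649, -0.027, -0.761]]
wrist_force: [0.8, 1.8, 0.0]
gripper_width: 0.411
th -40.45 roll -1.70 yaw 171.80 tcp [ 0.6121 -0.143   0.0512] xc -91.9 yc -2.6 F [0.8 1.8 0. ] t 21.075 level ax 3.697 ay -0.411
top11 xc -80.8 yc [-41.9 34.3] slope deg -0.60 n 75
```

View pics/c11.png

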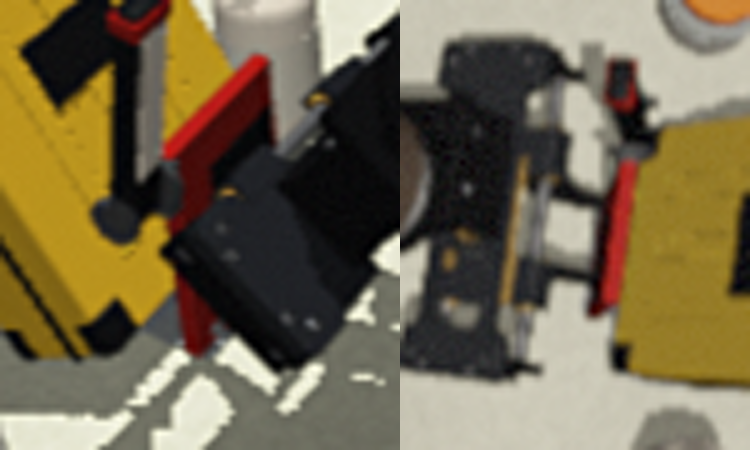

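```bash
python3 -m inch '[{"jaw":150,"x":0.05,"y":0.35,"z":0,"ax":0,"ay":0,"az":0},{"jaw":150,"x":0.12,"y":0.8,"z":0.2,"ax":0,"ay":0,"az":0},{"jaw":100,"x":0,"y":0.3,"z":0.9,"ax":0.9,"ay":-0.13,"az":0},{"jaw":50,"x":0,"y":0,"z":0.9,"ax":0.95,"ay":-0.14,"az":0},{"jaw":0,"x":0,"y":0,"z":0.9,"ax":0.95,"ay":-0.14,"az":0},{"jaw":0,"x":0,"y":0,"z":0.9,"ax":0.95,"ay":-0.14,"az":0},{"jaw":0,"x":0,"y":0,"z":0.6,"ax":0,"ay":0,"az":0.95},{"jaw":0,"x":0,"y":0,"z":0.3,"ax":0,"ay":0,"az":0.95},{"jaw":0,"x":-0.05,"y":-0.2,"z":0,"ax":0,"ay":0,"az":0.95},{"jaw":0,"x":-0.05,"y":-0.5,"z":0,"ax":0,"ay":0,"az":0.95},{"jaw":0,"x":-0.05,"y":-0.5,"z":0,"ax":0,"ay":0,"az":0.95},{"jaw":0,"x":-0.05,"y":-0.5,"z":0,"ax":0,"ay":0,"az":0.95}]';python3 rel.py
```

```text
time_s: 22.68
tcp_pos: [0.6036, -0.142, 0.3379]
ee_rot: [[0.782, -0.622, 0.025], [-0.622, -0.783, -0.008], [0.025, -0.009, -1.0]]
wrist_force: [-0.3, 0.5, 0.7]
gripper_width: 1.0
th -0.25 roll -1.49 yaw -128.48 tcp [ 0.6036 -0.142   0.3379] xc -91.7 yc -11.1 F [-0.3  0.5  0.7] t 22.675 level ax 0.046 ay 0.144
```

```bash
python3 -m inch '[{"jaw":0,"x":-0.08,"y":-0.8,"z":0,"ax":0.05,"ay":0.14,"az":1},{"jaw":0,"x":-0.08,"y":-0.9,"z":0,"ax":0,"ay":0,"az":1},{"jaw":0,"x":-0.08,"y":-0.9,"z":0,"ax":0,"ay":0,"az":1},{"jaw":0,"x":-0.05,"y":-0.7,"z":0,"ax":0.9,"ay":-0.13,"az":0},{"jaw":0,"x":0,"y":0,"z":-0.3,"ax":0.9,"ay":-0.13,"az":0},{"jaw":0,"x":0,"y":0,"z":-0.4,"ax":0.9,"ay":-0.13,"az":0},{"jaw":0,"x":0,"y":0,"z":0,"ax":0,"ay":0,"az":0}]';python3 rel.py
python3 - <<'E'
from arc import *
im,p=snap('wrist','wrist12'); b,S=snap('scene','scene12')
cv2.imwrite('pics/s12c.png',cv2.resize(b[110:270,60:260,::-1],None,fx=4,fy=4))
E
```

```text
time_s: 23.55
tcp_pos: [0.5862, -0.3365, 0.2908]
ee_rot: [[0.994, -0.099, 0.054], [-0.113, -0.869, 0.482], [-0.001, -0.485, -0.875]]
wrist_force: [-0.6, -0.6, 0.6]
gripper_width: 1.003
th 28.96 roll 1.07 yaw -96.52 tcp [ 0.5862 -0.3365  0.2908] xc 103.2 yc -0.1 F [-0.6 -0.6  0.6] t 23.55 level ax -2.759 ay 0.310
```

View pics/wrist12.png

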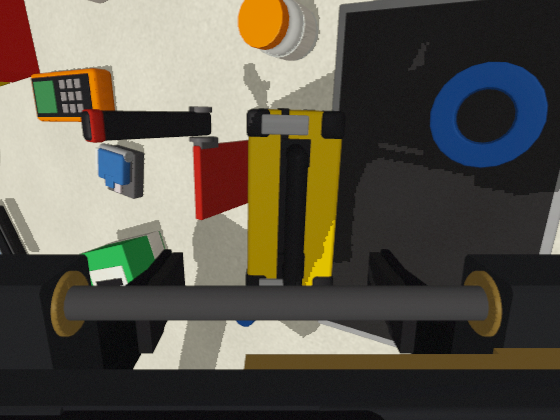

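View pics/s12c.png

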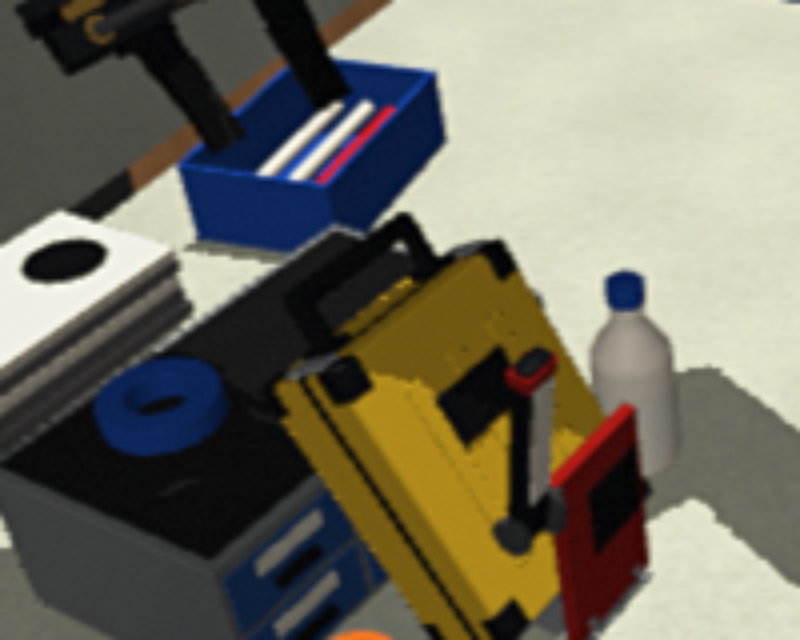

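```bash
python3 -m inch '[{"jaw":0,"x":-0.02,"y":-0.2,"z":-0.11,"ax":-0.02,"ay":-0.11,"az":-0.19},{"jaw":0,"x":0.02,"y":0.12,"z":-0.22,"ax":0,"ay":0,"az":0},{"jaw":0,"x":0.03,"y":0.24,"z":-0.44,"ax":0,"ay":0,"az":0},{"jaw":0,"x":0,"y":0,"z":0,"ax":0,"ay":0,"az":0}]';python3 rel.py
python3 - <<'E'
from arc import *
s=sense(); d=np.array([.5913,-.3023,.1996])-s['tcp_pos']; R=s['ee_rot']; print('tool-frame delta mm',(R.T@d*1e3).round(1),'units',(d/.06).round(3))
E
```

```text
time_s: 24.15
tcp_pos: [0.5909, -0.3208, 0.2523]
ee_rot: [[0.99, -0.105, 0.095], [-0.137, -0.875, 0.465], [0.034, -0.473, -0.88]]
wrist_force: [-0.2, -0.5, -1.0]
gripper_width: 1.003
th 28.29 roll -1.69 yaw -96.86 tcp [ 0.5909 -0.3208  0.2523] xc 86.9 yc 2.3 F [-0.2 -0.5 -1. ] t 24.15 level ax -2.665 ay 0.541
tool-frame delta mm [-4.   8.8 55. ] units [ 0.006  0.308 -0.879]
```

```bash
python3 -m inch '[{"jaw":0,"x":-0.06,"y":-0.13,"z":-0.07,"ax":0,"ay":0.06,"az":-0.1},{"jaw":0,"x":0.02,"y":0.15,"z":-0.3,"ax":0,"ay":0,"az":0},{"jaw":0,"x":0.03,"y":0.15,"z":-0.3,"ax":0,"ay":0,"az":0},{"jaw":0,"x":0,"y":0.08,"z":-0.15,"ax":0,"ay":0,"az":0},{"jaw":0,"x":0,"y":0,"z":0,"ax":0,"ay":0,"az":0}]';python3 rel.py
python3 - <<'E'
from arc import *
s=sense(); d=np.array([.5913,-.3023,.1996])-s['tcp_pos']; R=s['ee_rot']; print('tool-frame delta mm',(R.T@d*1e3).round(1),'units',(d/.06).round(3),R.round(3))
E
```

```text
time_s: 24.78
tcp_pos: [0.5912, -0.3091, 0.2072]
ee_rot: [[0.987, -0.125, 0.1], [-0.157, -0.876, 0.456], [0.031, -0.466, -0.884]]
wrist_force: [-0.4, 0.0, 0.5]
gripper_width: 0.998
th 27.77 roll -2.14 yaw -98.13 tcp [ 0.5912 -0.3091  0.2072] xc 75.3 yc 0.9 F [-0.4  0.   0.5] t 24.775 level ax -2.613 ay 0.574
tool-frame delta mm [-1.2 -2.4  9.8] units [ 0.001  0.113 -0.126] [[ 0.987 -0.125  0.1  ]
 [-0.157 -0.876  0.456]
 [ 0.031 -0.466 -0.884]]
```

```bash
python3 -m inch '[{"jaw":0,"x":0,"y":0.12,"z":-0.13,"ax":0.05,"ay":0.12,"az":0},{"jaw":0,"x":0,"y":0,"z":0,"ax":0,"ay":0,"az":0}]';python3 rel.py
python3 - <<'E'
from arc import *
s=sense(); d=np.array([.5913,-.3023,.1996])-s['tcp_pos']; R=s['ee_rot']; print('tool-frame delta mm',(R.T@d*1e3).round(1),'units',(d/.06).round(3),R.round(3))
im,p=snap('wrist','wrist13');b,S=snap('scene','scene13')
cv2.imwrite('pics/c13.png',cv2.resize(b[130:230,90:210,::-1],None,fx=6,fy=6))
E
```

```text
time_s: 25.02
tcp_pos: [0.5916, -0.3025, 0.2002]
ee_rot: [[0.987, -0.135, 0.083], [-0.158, -0.872, 0.463], [0.009, -0.47, -0.883]]
wrist_force: [-0.0, -0.2, 0.3]
gripper_width: 0.998
th 28.03 roll -0.94 yaw -98.82 tcp [ 0.5916 -0.3025  0.2002] xc 68.7 yc 0.2 F [-0.  -0.2  0.3] t 25.025 level ax -2.652 ay 0.473
tool-frame delta mm [-0.3  0.2  0.6] units [-0.005  0.003 -0.01 ] [[ 0.987 -0.135  0.083]
 [-0.158 -0.872  0.463]
 [ 0.009 -0.47  -0.883]]
```

View pics/c13.png

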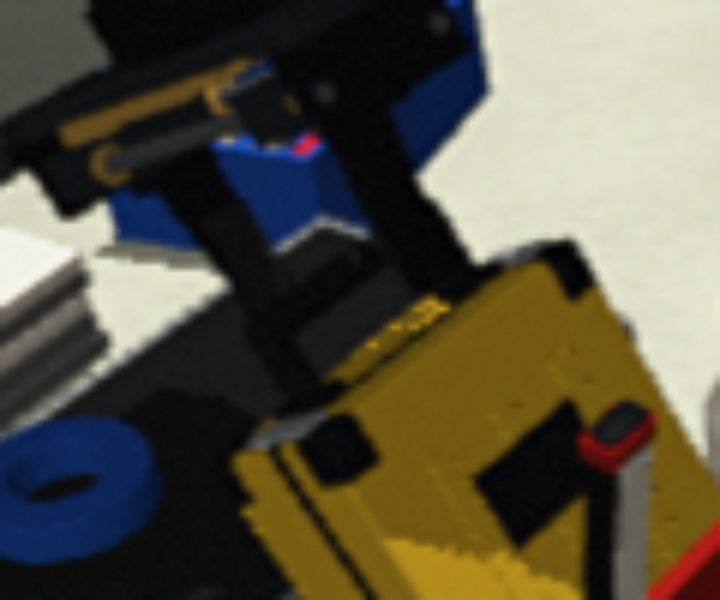

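Fingers straddle the handle; close.

```bash
python3 -m inch '[{"jaw":255,"x":0,"y":0,"z":0,"ax":0,"ay":0,"az":0},{"jaw":255,"x":0,"y":0,"z":0,"ax":0,"ay":0,"az":0},{"jaw":255,"x":0,"y":0,"z":0,"ax":0,"ay":0,"az":0},{"jaw":255,"x":0,"y":0,"z":0,"ax":0,"ay":0,"az":0},{"jaw":255,"x":0,"y":0,"z":0,"ax":0,"ay":0,"az":0},{"jaw":255,"x":0,"y":0,"z":0,"ax":0,"ay":0,"az":0},{"jaw":255,"x":0,"y":0,"z":0,"ax":0,"ay":0,"az":0},{"jaw":255,"x":0,"y":0,"z":0,"ax":0,"ay":0,"az":0},{"jaw":255,"x":0,"y":0,"z":0,"ax":0,"ay":0,"az":0},{"jaw":255,"x":0,"y":0,"z":0,"ax":0,"ay":0,"az":0}]'
python3 - <<'E'
from arc import *
plan([.6013,-.2344,0],-.035,.2095,[26,24,22,20,18,17,16])
E
```

```text
time_s: 26.38
tcp_pos: [0.592, -0.3033, 0.2021]
ee_rot: [[0.987, -0.134, 0.085], [-0.158, -0.873, 0.461], [0.013, -0.469, -0.883]]
wrist_force: [0.0, -0.2, 0.3]
gripper_width: 0.15
th 27.94 roll -1.14 yaw -98.73 tcp [ 0.592  -0.3033  0.2021] F [ 0.  -0.2  0.3] M [-0.89  0.19  0.04] w 0.15
err to arc(mm) at th [-0.4  2.4 -0.6]
26 xyz [0.01  0.153 0.025] a [-0.192  0.028 -0.   ]
24 xyz [0.017 0.118 0.033] a [-0.198  0.029 -0.   ]
22 xyz [0.017 0.119 0.029] a [-0.198  0.029 -0.   ]
20 xyz [0.018 0.12  0.025] a [-0.198  0.029 -0.   ]
18 xyz [0.018 0.121 0.02 ] a [-0.198  0.029 -0.   ]
17 xyz [0.009 0.061 0.009] a [-0.099  0.014 -0.   ]
16 xyz [0.009 0.061 0.008] a [-0.099  0.014 -0.   ]
```

```bash
python3 -m inch '[{"jaw":255,"x":0.014,"y":0.115,"z":0.025,"ax":-0.17,"ay":0.025,"az":0},{"jaw":255,"x":0.017,"y":0.115,"z":0.028,"ax":-0.18,"ay":0.027,"az":0},{"jaw":255,"x":0.017,"y":0.115,"z":0.026,"ax":-0.18,"ay":0.027,"az":0},{"jaw":255,"x":0.017,"y":0.115,"z":0.022,"ax":-0.18,"ay":0.027,"az":0}]'
python3 - <<'E'
from arc import *
plan([.6013,-.2344,0],-.035,.2095,[20,18,17,16,15])
E
```

```text
time_s: 26.88
tcp_pos: [0.5967, -0.2763, 0.2112]
ee_rot: [[0.987, -0.141, 0.072], [-0.157, -0.929, 0.336], [0.019, -0.343, -0.939]]
wrist_force: [0.4, -1.4, 3.4]
gripper_width: 0.152
th 20.06 roll -1.38 yaw -98.65 tcp [ 0.5967 -0.2763  0.2112] F [ 0.4 -1.4  3.4] M [-0.8   0.18  0.09] w 0.152
err to arc(mm) at th [-1.1  3.4 -2.4]
20 xyz [-0.017  0.06  -0.04 ] a [-0.006  0.001 -0.   ]
18 xyz [0.018 0.121 0.02 ] a [-0.198  0.029 -0.   ]
17 xyz [0.009 0.061 0.009] a [-0.099  0.014 -0.   ]
16 xyz [0.009 0.061 0.008] a [-0.099  0.014 -0.   ]
15 xyz [0.009 0.061 0.006] a [-0.099  0.014 -0.   ]
```

```bash
python3 -m inch '[{"jaw":255,"x":0.014,"y":0.13,"z":0.01,"ax":-0.15,"ay":0.022,"az":0},{"jaw":255,"x":0.017,"y":0.115,"z":0.014,"ax":-0.17,"ay":0.025,"az":0},{"jaw":255,"x":0,"y":0,"z":0,"ax":0,"ay":0,"az":0}]'
python3 - <<'E'
from arc import *
plan([.6013,-.2344,0],-.035,.2095,[17,16,15])
b,S=snap('scene','scene14')
cv2.imwrite('pics/c14.png',cv2.resize(b[170:290,120:260,::-1],None,fx=5,fy=5))
E
```

```text
time_s: 27.25
tcp_pos: [0.5992, -0.2592, 0.2152]
ee_rot: [[0.988, -0.14, 0.065], [-0.153, -0.949, 0.276], [0.023, -0.283, -0.959]]
wrist_force: [-0.0, -1.1, 2.7]
gripper_width: 0.149
th 16.44 roll -1.46 yaw -98.39 tcp [ 0.5992 -0.2592  0.2152] F [-0.  -1.1  2.7] M [-0.83  0.29  0.03] w 0.149
err to arc(mm) at th [-1.6 -0.6 -4.3]
17 xyz [-0.032 -0.045 -0.077] a [ 0.056 -0.008  0.   ]
16 xyz [0.009 0.061 0.008] a [-0.099  0.014 -0.   ]
15 xyz [0.009 0.061 0.006] a [-0.099  0.014 -0.   ]
```

View pics/c14.png

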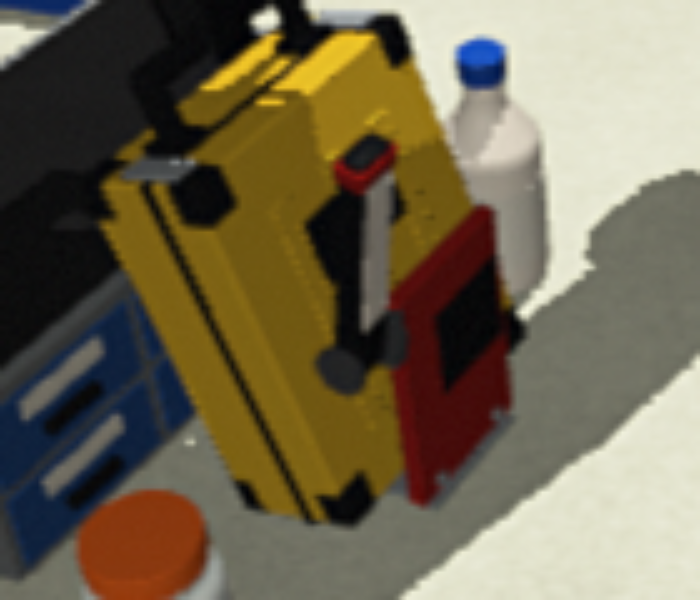

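```bash
python3 - <<'E'
from arc import *
P=np.array([.6013,-.2344,0])
def pr(n,X): d=X-P; print(n,X.round(4),'along xc %.1f yc %.1f'%(d@xc*1e3,d@yc*1e3))
_,S=load('scene14'); c=lambda u,v:(120+u/5-.4,170+v/5-.4)
pr('rear+',onz(S,*c(247,506),0)); pr('front+',onz(S,*c(345,522),.02)); 
pr('topfront+',onz(S,*c(205,225),.2))
_,S=load('scene13'); b,_=load('scene13'); cv2.imwrite('pics/c13b.png',cv2.resize(b[170:290,120:260,::-1],None,fx=5,fy=5))
E
```

```text
rear+ [ 0.6697 -0.241   0.    ] along xc -3.4 yc 68.6
front+ [ 0.6782 -0.1805  0.02  ] along xc -64.4 yc 68.3
topfront+ [ 0.69   -0.2142  0.2   ] along xc -32.9 yc 84.8
```

View pics/c13b.png

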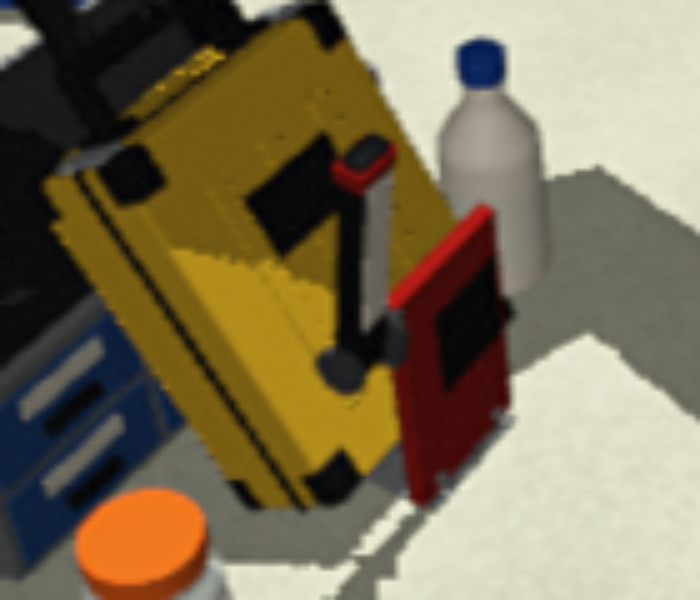

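```bash
cat > tip.py <<'E'
from arc import *
P=np.array([.6013,-.2344,0]); T=P+xc*(-.014)+Z*.004
s,th,r,y=state(); d=s['tcp_pos']-T; t=np.radians(th); u,w=d@xc,d@Z
a=u*np.cos(t)-w*np.sin(t); b=u*np.sin(t)+w*np.cos(t); yo=d@yc
print('local a %.1f b %.1f yoff %.1f'%(a*1e3,b*1e3,yo*1e3))
plan(T+yc*yo,a,b,[14,12,10,8,6,4,2,0])
E
python3 tip.py
```

```text
local a -22.1 b 213.6 yoff 1.6
th 16.45 roll -1.47 yaw -98.42 tcp [ 0.5992 -0.2597  0.2151] F [-0.8 -1.8  4. ] M [-0.67  0.27  0.  ] w 0.148
err to arc(mm) at th [0. 0. 0.]
14 xyz [0.022 0.15  0.025] a [-0.243  0.036 -0.   ]
12 xyz [0.018 0.123 0.015] a [-0.198  0.029 -0.   ]
10 xyz [0.018 0.123 0.011] a [-0.198  0.029 -0.   ]
8 xyz [0.018 0.123 0.007] a [-0.198  0.029 -0.   ]
6 xyz [0.018 0.124 0.002] a [-0.198  0.029 -0.   ]
4 xyz [ 0.018  0.124 -0.002] a [-0.198  0.029 -0.   ]
2 xyz [ 0.018  0.123 -0.006] a [-0.198  0.029 -0.   ]
0 xyz [ 0.018  0.123 -0.011] a [-0.198  0.029 -0.   ]
```

```bash
python3 -m inch '[{"jaw":255,"x":0.014,"y":0.12,"z":0.018,"ax":-0.18,"ay":0.027,"az":0},{"jaw":255,"x":0.016,"y":0.115,"z":0.014,"ax":-0.18,"ay":0.027,"az":0},{"jaw":255,"x":0.016,"y":0.115,"z":0.01,"ax":-0.18,"ay":0.027,"az":0}]'; python3 tip.py
python3 - <<'E'
from arc import *
b,S=snap('scene','scene15')
cv2.imwrite('pics/c15.png',cv2.resize(b[170:290,120:260,::-1],None,fx=5,fy=5))
E
```

```text
time_s: 27.68
tcp_pos: [0.6022, -0.2396, 0.2179]
ee_rot: [[0.988, -0.146, 0.052], [-0.153, -0.972, 0.179], [0.025, -0.184, -0.983]]
wrist_force: [-0.4, -1.5, 3.9]
gripper_width: 0.147
local a -20.7 b 213.7 yoff 1.6
th 10.62 roll -1.50 yaw -98.54 tcp [ 0.6022 -0.2396  0.2179] F [-0.4 -1.5  3.9] M [-0.74  0.26  0.05] w 0.147
err to arc(mm) at th [0. 0. 0.]
14 xyz [-0.03  -0.207 -0.025] a [ 0.334 -0.049  0.   ]
12 xyz [0.018 0.123 0.016] a [-0.198  0.029 -0.   ]
10 xyz [0.018 0.123 0.012] a [-0.198  0.029 -0.   ]
8 xyz [0.018 0.123 0.008] a [-0.198  0.029 -0.   ]
6 xyz [0.018 0.124 0.003] a [-0.198  0.029 -0.   ]
4 xyz [ 0.018  0.124 -0.001] a [-0.198  0.029 -0.   ]
2 xyz [ 0.018  0.123 -0.006] a [-0.198  0.029 -0.   ]
0 xyz [ 0.018  0.123 -0.01 ] a [-0.198  0.029 -0.   ]
```

View pics/c15.png

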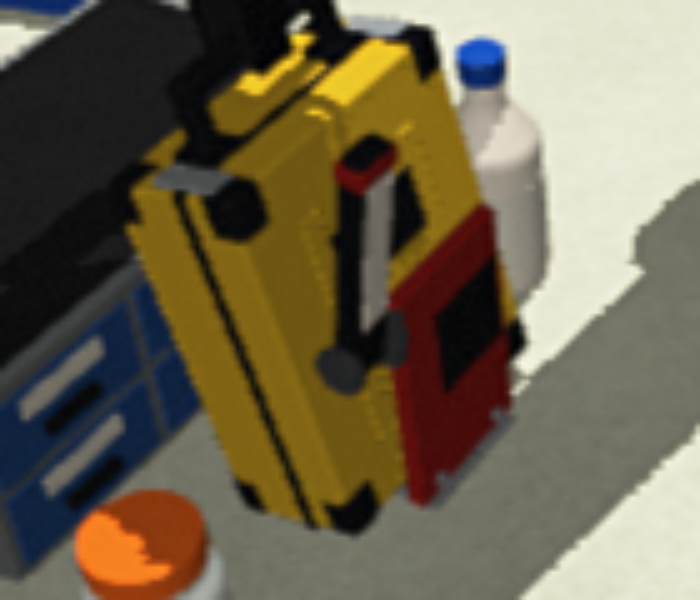

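```bash
python3 -m inch '[{"jaw":255,"x":0.016,"y":0.12,"z":0.014,"ax":-0.18,"ay":0.027,"az":0},{"jaw":255,"x":0.016,"y":0.115,"z":0.01,"ax":-0.18,"ay":0.027,"az":0},{"jaw":255,"x":0.016,"y":0.115,"z":0.005,"ax":-0.18,"ay":0.027,"az":0},{"jaw":255,"x":0,"y":0,"z":0,"ax":0,"ay":0,"az":0}]'; python3 tip.py
```

```text
time_s: 28.22
tcp_pos: [0.605, -0.2143, 0.2186]
ee_rot: [[0.989, -0.144, 0.035], [-0.147, -0.986, 0.079], [0.023, -0.083, -0.996]]
wrist_force: [-0.6, -0.2, 4.5]
gripper_width: 0.148
local a -24.2 b 213.3 yoff 0.8
th 4.78 roll -1.32 yaw -98.33 tcp [ 0.605  -0.2143  0.2186] F [-0.6 -0.2  4.5] M [-0.36  0.11  0.01] w 0.148
err to arc(mm) at th [-0. -0.  0.]
14 xyz [-0.083 -0.568 -0.029] a [ 0.912 -0.134  0.   ]
12 xyz [0.018 0.123 0.014] a [-0.198  0.029 -0.   ]
10 xyz [0.018 0.123 0.01 ] a [-0.198  0.029 -0.   ]
8 xyz [0.018 0.123 0.005] a [-0.198  0.029 -0.   ]
6 xyz [0.018 0.124 0.001] a [-0.198  0.029 -0.   ]
4 xyz [ 0.018  0.123 -0.003] a [-0.198  0.029 -0.   ]
2 xyz [ 0.018  0.123 -0.008] a [-0.198  0.029 -0.   ]
0 xyz [ 0.018  0.123 -0.012] a [-0.198  0.029 -0.   ]
```

```bash
python3 -m inch '[{"jaw":255,"x":0.01,"y":0.07,"z":-0.003,"ax":-0.13,"ay":0.018,"az":0},{"jaw":255,"x":0.01,"y":0.07,"z":-0.006,"ax":-0.13,"ay":0.018,"az":0},{"jaw":255,"x":0,"y":0,"z":0,"ax":0,"ay":0,"az":0}]'; python3 tip.py |head -2
python3 - <<'E'
from arc import *
b,S=snap('scene','scene16')
cv2.imwrite('pics/c16.png',cv2.resize(b[160:290,120:260,::-1],None,fx=5,fy=5))
E
```

```text
time_s: 28.6
tcp_pos: [0.6064, -0.2055, 0.2182]
ee_rot: [[0.989, -0.145, 0.028], [-0.146, -0.989, 0.031], [0.024, -0.035, -0.999]]
wrist_force: [-0.1, 0.0, 4.0]
gripper_width: 0.145
local a -22.8 b 213.5 yoff 0.8
th 1.99 roll -1.36 yaw -98.35 tcp [ 0.6064 -0.2055  0.2182] F [-0.1  0.   4. ] M [-0.22  0.15  0.05] w 0.145
```

View pics/c16.png

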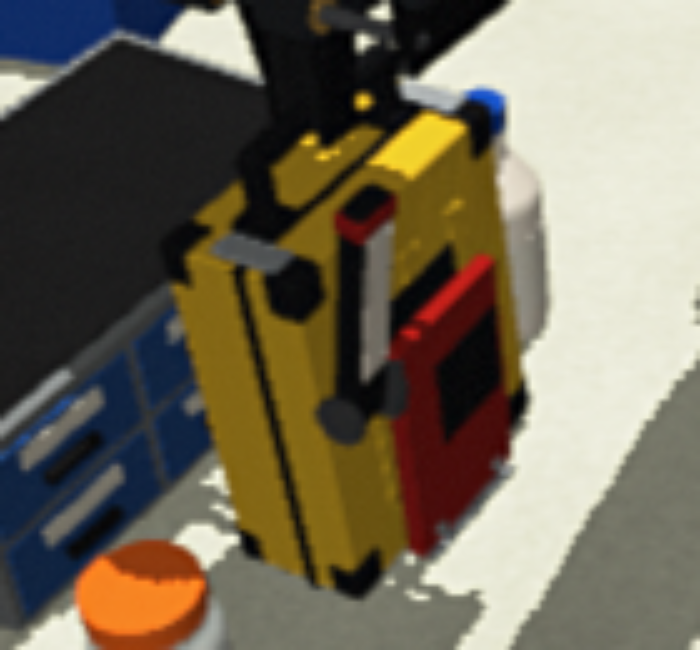

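```bash
python3 -m inch '[{"jaw":255,"x":0.008,"y":0.05,"z":-0.008,"ax":-0.1,"ay":0.014,"az":0},{"jaw":255,"x":0.004,"y":0.035,"z":-0.006,"ax":-0.08,"ay":0.01,"az":0},{"jaw":255,"x":0,"y":0,"z":0,"ax":0,"ay":0,"az":0}]'; python3 tip.py |head -2; python3 rel.py
```

```text
time_s: 29.02
tcp_pos: [0.6068, -0.2014, 0.2178]
ee_rot: [[0.989, -0.147, 0.024], [-0.147, -0.989, -0.003], [0.024, -0.0, -1.0]]
wrist_force: [-0.0, -0.0, 3.3]
gripper_width: 0.15
local a -19.5 b 213.8 yoff 0.7
th 0.02 roll -1.38 yaw -98.46 tcp [ 0.6068 -0.2014  0.2178] F [-0.  -0.   3.3] M [-0.25  0.1  -0.01] w 0.15
th 0.02 roll -1.38 yaw -98.46 tcp [ 0.6068 -0.2014  0.2178] xc -33.4 yc 0.7 F [-0.  -0.   3.3] t 29.025 level ax 0.018 ay 0.137
```

```bash
python3 -m inch '[{"jaw":200,"x":0,"y":0.02,"z":0,"ax":0,"ay":0,"az":0},{"jaw":180,"x":0,"y":0,"z":0,"ax":0,"ay":0,"az":0},{"jaw":150,"x":0,"y":0,"z":0,"ax":0,"ay":0,"az":0},{"jaw":120,"x":0,"y":0,"z":0,"ax":0,"ay":0,"az":0},{"jaw":80,"x":0,"y":0,"z":0,"ax":0,"ay":0,"az":0}]'; python3 rel.py
python3 - <<'E'
from arc import *
b,S=snap('scene','scene17')
cv2.imwrite('pics/c17.png',cv2.resize(b[160:290,120:260,::-1],None,fx=5,fy=5))
E
```

```text
time_s: 29.65
tcp_pos: [0.6051, -0.1987, 0.2133]
ee_rot: [[0.989, -0.149, 0.017], [-0.149, -0.989, 0.002], [0.017, -0.004, -1.0]]
wrist_force: [-0.0, -0.0, -0.1]
gripper_width: 0.546
th 0.24 roll -0.97 yaw -98.58 tcp [ 0.6051 -0.1987  0.2133] xc -35.9 yc -1.4 F [-0.  -0.  -0.1] t 29.65 level ax -0.009 ay 0.100
```

View pics/c17.png

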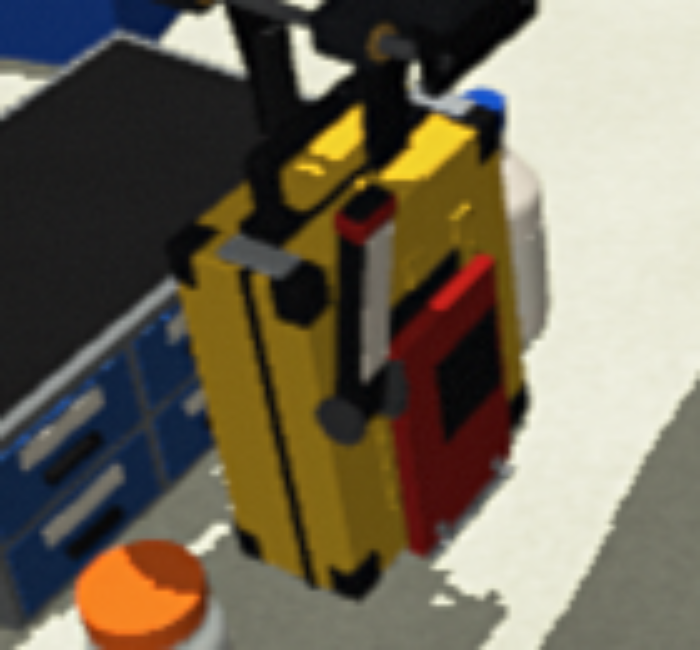

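```bash
python3 -m inch '[{"jaw":80,"x":0,"y":0,"z":0.4,"ax":0,"ay":0,"az":0},{"jaw":80,"x":0,"y":0,"z":0.7,"ax":0,"ay":0.1,"az":0},{"jaw":120,"x":0,"y":0.3,"z":0.7,"ax":0,"ay":0,"az":-0.95},{"jaw":180,"x":0,"y":0.4,"z":0,"ax":0,"ay":0,"az":-0.95},{"jaw":255,"x":0,"y":0.4,"z":0,"ax":0,"ay":0,"az":-0.95},{"jaw":255,"x":0,"y":0,"z":0,"ax":0,"ay":0,"az":-0.95},{"jaw":255,"x":0,"y":0,"z":0,"ax":0,"ay":0,"az":-0.95},{"jaw":255,"x":0,"y":0,"z":0,"ax":0,"ay":0,"az":-0.95},{"jaw":255,"x":0,"y":0,"z":0,"ax":0,"ay":0,"az":-0.95},{"jaw":255,"x":0,"y":0,"z":0,"ax":0,"ay":0,"az":-0.95},{"jaw":255,"x":0,"y":0,"z":0,"ax":0,"ay":0,"az":-0.9}]'; python3 rel.py
python3 - <<'E'
from arc import *
a,_=snap('top','top18');b,_=snap('scene','scene18');w,_=snap('wrist','wrist18')
def crop(im,x,y,w,h,s): return cv2.resize(im[y:y+h,x:x+w,::-1],None,fx=s,fy=s,interpolation=cv2.INTER_CUBIC)
cv2.imwrite('pics/c18.png',np.hstack([crop(b,140,170,100,120,5),crop(a,280,130,60,120,5)]))
E
```

```text
time_s: 31.08
tcp_pos: [0.6043, -0.1301, 0.3251]
ee_rot: [[-0.112, -0.994, 0.008], [-0.994, 0.112, 0.002], [-0.003, -0.008, -1.0]]
wrist_force: [0.0, -0.1, 0.5]
gripper_width: 0.002
th 0.17 roll -0.44 yaw 173.56 tcp [ 0.6043 -0.1301  0.3251] xc -103.6 yc -12.2 F [ 0.  -0.1  0.5] t 31.075 level ax -0.010 ay 0.046
```

View pics/c18.png

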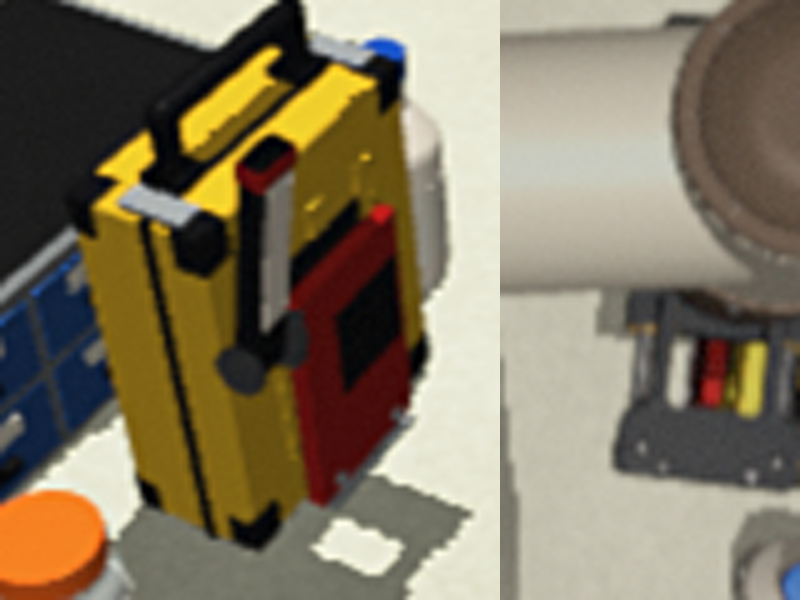

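View pics/wrist18.png

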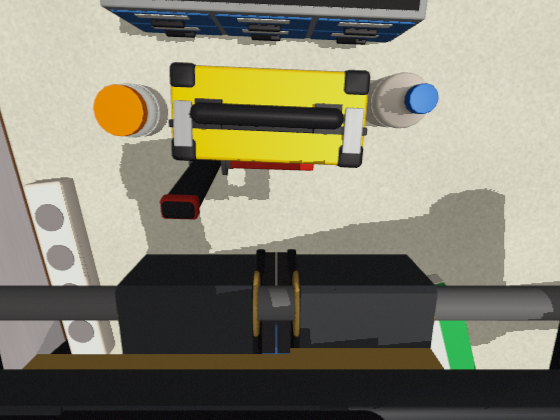

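```bash
python3 - <<'E'
from arc import *
P=np.array([.6013,-.2344,0])
def pr(n,X): d=X-P; print(n,X.round(4),'xc %.1f yc %.1f'%(d@xc*1e3,d@yc*1e3))
_,W=load('wrist18'); _,S=load('scene18')
pr('tip W',onz(W,180,208,.243)); c=lambda u,v:(140+u/5-.4,170+v/5-.4)
pr('tip front edge W',onz(W,181,197,.243))
pr('tip S',onz(S,*c(270,155),.243))
pr('case front top l',onz(W,172,160,.194));pr('case front top r',onz(W,367,167,.194))
pr('case rear top l',onz(W,172,63,.194));pr('case rear top r',onz(W,371,70,.194))
pr('plate - end front',onz(W,313,166,.135));pr('plate - end rear',onz(W,313,171,.135)); pr('handle',onz(W,267,115,.228))
E
```

```text
tip W [ 0.6693 -0.1466  0.243 ] xc -96.7 yc 54.5
tip front edge W [ 0.6673 -0.1541  0.243 ] xc -88.9 yc 53.6
tip S [ 0.6732 -0.1419  0.243 ] xc -101.9 yc 57.7
case front top l [ 0.6835 -0.175   0.194 ] xc -70.7 yc 72.7
case front top r [ 0.5303 -0.1531  0.194 ] xc -70.1 yc -82.0
case rear top l [ 0.6705 -0.2457  0.194 ] xc 1.2 yc 70.1
case rear top r [ 0.5243 -0.225   0.194 ] xc 1.8 yc -77.5
plate - end front [ 0.5683 -0.1497  0.135 ] xc -79.0 yc -45.0
plate - end rear [ 0.5686 -0.1449  0.135 ] xc -83.8 yc -45.3
handle [ 0.6036 -0.2013  0.228 ] xc -33.1 yc -2.5
```

```bash
python3 -m inch '[{"jaw":255,"x":0.5,"y":-0.4,"z":0,"ax":0,"ay":0.05,"az":-0.19},{"jaw":255,"x":0.5,"y":-0.4,"z":0,"ax":0,"ay":0,"az":0},{"jaw":255,"x":0.05,"y":-0.05,"z":0,"ax":0,"ay":0,"az":0},{"jaw":255,"x":0,"y":0,"z":0,"ax":0,"ay":0,"az":0}]'; python3 rel.py
```

```text
time_s: 31.72
tcp_pos: [0.6683, -0.1818, 0.3251]
ee_rot: [[-0.127, -0.992, -0.001], [-0.992, 0.127, 0.002], [-0.002, 0.001, -1.0]]
wrist_force: [0.4, -0.4, 0.0]
gripper_width: 0.005
th 0.13 roll 0.08 yaw 172.70 tcp [ 0.6683 -0.1818  0.3251] xc -61.8 yc 58.6 F [ 0.4 -0.4  0. ] t 31.725 level ax -0.014 ay -0.006
```

```bash
python3 -m inch '[{"jaw":255,"x":-0.02,"y":0.02,"z":-0.8,"ax":0,"ay":0,"az":-0.1},{"jaw":255,"x":0,"y":0,"z":-0.8,"ax":0,"ay":0,"az":0},{"jaw":255,"x":0,"y":0,"z":0,"ax":0,"ay":0,"az":0}]'; python3 rel.py
```

```text
time_s: 32.1
tcp_pos: [0.6654, -0.1789, 0.2298]
ee_rot: [[-0.14, -0.99, 0.003], [-0.99, 0.14, 0.002], [-0.003, -0.002, -1.0]]
wrist_force: [0.0, -0.2, 0.5]
gripper_width: 0.006
th 0.15 roll -0.14 yaw 171.95 tcp [ 0.6654 -0.1789  0.2298] xc -64.2 yc 55.4 F [ 0.  -0.2  0.5] t 32.1 level ax -0.013 ay 0.016
```

```bash
python3 -m inch '[{"jaw":255,"x":0.02,"y":0,"z":-0.2,"ax":0,"ay":0,"az":0},{"jaw":255,"x":0.025,"y":0.15,"z":0,"ax":0,"ay":0,"az":0},{"jaw":255,"x":0.025,"y":0.16,"z":0,"ax":0,"ay":0,"az":0},{"jaw":255,"x":0.025,"y":0.16,"z":-0.01,"ax":0,"ay":0,"az":0},{"jaw":255,"x":0.025,"y":0.16,"z":-0.04,"ax":0,"ay":0,"az":0},{"jaw":255,"x":0.025,"y":0.16,"z":-0.06,"ax":0,"ay":0,"az":0}]'; python3 rel.py
python3 - <<'E'
from arc import *
b,_=snap('scene','scene19')
cv2.imwrite('pics/c19.png',cv2.resize(b[150:290,120:260,::-1],None,fx=5,fy=5))
E
```

```text
time_s: 32.85
tcp_pos: [0.6772, -0.1294, 0.219]
ee_rot: [[-0.138, -0.99, 0.015], [-0.99, 0.138, -0.001], [-0.001, -0.015, -1.0]]
wrist_force: [0.4, -1.2, -0.8]
gripper_width: 0.002
th 0.04 roll -0.86 yaw 172.06 tcp [ 0.6772 -0.1294  0.219 ] xc -114.9 yc 59.8 F [ 0.4 -1.2 -0.8] t 32.85 level ax 0.009 ay 0.086
```

View pics/c19.png

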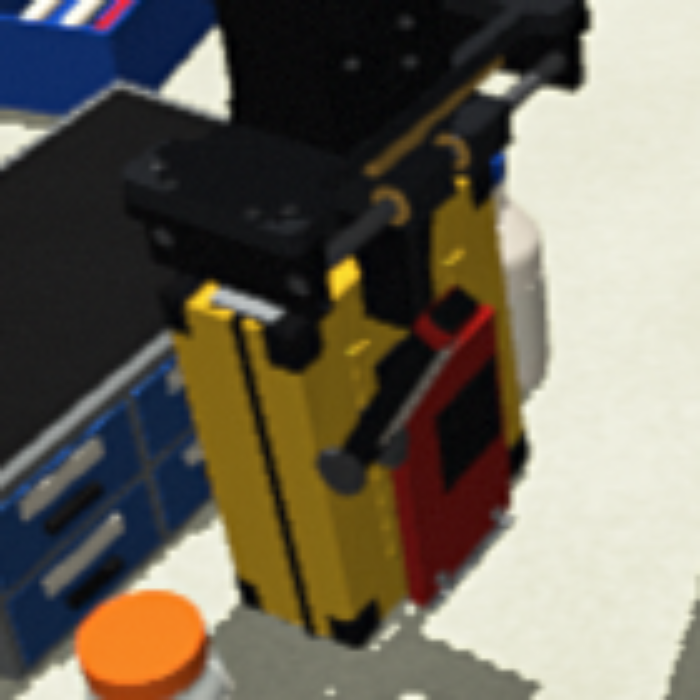

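```bash
python3 -m inch '[{"jaw":255,"x":-0.02,"y":0.18,"z":-0.15,"ax":0,"ay":0.08,"az":0},{"jaw":255,"x":0.01,"y":0.18,"z":-0.18,"ax":0,"ay":0,"az":0},{"jaw":255,"x":0.02,"y":0.16,"z":-0.2,"ax":0,"ay":0,"az":0},{"jaw":255,"x":0.02,"y":0.14,"z":-0.2,"ax":0,"ay":0,"az":0},{"jaw":255,"x":0,"y":0,"z":0,"ax":0,"ay":0,"az":0}]'; python3 rel.py
```

```text
time_s: 33.52
tcp_pos: [0.6796, -0.0843, 0.1709]
ee_rot: [[-0.136, -0.991, 0.0], [-0.991, 0.136, -0.0], [0.0, -0.0, -1.0]]
wrist_force: [-0.2, -0.5, 0.6]
gripper_width: 0.003
th -0.01 roll -0.01 yaw 172.19 tcp [ 0.6796 -0.0843  0.1709] xc -159.8 yc 55.7 F [-0.2 -0.5  0.6] t 33.525 level ax 0.001 ay 0.001
```

Now press down in steps toward level.

```bash
python3 -m inch '[{"jaw":255,"x":0.015,"y":0.08,"z":-0.15,"ax":0,"ay":0,"az":0},{"jaw":255,"x":0.01,"y":0.06,"z":-0.15,"ax":0,"ay":0,"az":0},{"jaw":255,"x":0,"y":0.02,"z":-0.15,"ax":0,"ay":0,"az":0},{"jaw":255,"x":0,"y":0,"z":0,"ax":0,"ay":0,"az":0}]'; python3 rel.py
python3 - <<'E'
from arc import *
b,_=snap('scene','scene20')
cv2.imwrite('pics/c20.png',cv2.resize(b[150:290,140:280,::-1],None,fx=5,fy=5))
E
```

```text
time_s: 34.02
tcp_pos: [0.6808, -0.0745, 0.1417]
ee_rot: [[-0.137, -0.991, -0.001], [-0.991, 0.137, -0.0], [0.0, 0.001, -1.0]]
wrist_force: [0.0, 0.1, -0.1]
gripper_width: 0.007
th -0.01 roll 0.04 yaw 172.14 tcp [ 0.6808 -0.0745  0.1417] xc -169.7 yc 55.5 F [ 0.   0.1 -0.1] t 34.025 level ax 0.000 ay -0.004
```

View pics/c20.png

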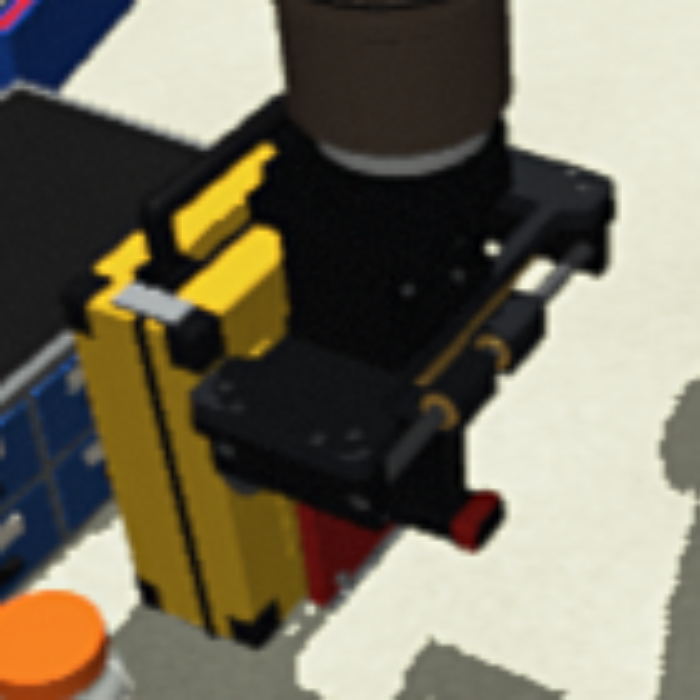

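```bash
python3 -m inch '[{"jaw":255,"x":0,"y":0,"z":-0.09,"ax":0,"ay":0,"az":0},{"jaw":255,"x":0,"y":0,"z":-0.06,"ax":0,"ay":0,"az":0},{"jaw":255,"x":0,"y":0,"z":0,"ax":0,"ay":0,"az":0}]'; python3 rel.py
```

```text
time_s: 34.45
tcp_pos: [0.6815, -0.0747, 0.1335]
ee_rot: [[-0.137, -0.991, 0.002], [-0.991, 0.137, 0.0], [-0.0, -0.002, -1.0]]
wrist_force: [-1.1, -0.5, 0.3]
gripper_width: 0.001
th 0.02 roll -0.10 yaw 172.13 tcp [ 0.6815 -0.0747  0.1335] xc -169.6 yc 56.2 F [-1.1 -0.5  0.3] t 34.45 level ax -0.001 ay 0.010
```

```bash
python3 -m inch '[{"jaw":255,"x":0,"y":0,"z":-0.03,"ax":0,"ay":0,"az":0},{"jaw":255,"x":0,"y":0,"z":0,"ax":0,"ay":0,"az":0}]'; python3 rel.py
python3 -m inch '[{"jaw":255,"x":0,"y":0,"z":0.5,"ax":0,"ay":0,"az":0},{"jaw":255,"x":-0.3,"y":0.5,"z":0.9,"ax":0,"ay":0,"az":0},{"jaw":255,"x":-0.4,"y":0.9,"z":0.7,"ax":0,"ay":0,"az":0},{"jaw":255,"x":-0.4,"y":0.9,"z":0.3,"ax":0,"ay":0,"az":0},{"jaw":255,"x":-0.4,"y":0.9,"z":0,"ax":0,"ay":0,"az":0},{"jaw":255,"x":-0.4,"y":0.9,"z":0,"ax":0,"ay":0,"az":0},{"jaw":255,"x":-0.4,"y":0.9,"z":0,"ax":0,"ay":0,"az":0},{"jaw":255,"x":0,"y":0,"z":0,"ax":0,"ay":0,"az":0}]'
python3 - <<'E'
from arc import *
a,_=snap('top','top21');b,_=snap('scene','scene21')
def crop(im,x,y,w,h,s): return cv2.resize(im[y:y+h,x:x+w,::-1],None,fx=s,fy=s,interpolation=cv2.INTER_CUBIC)
cv2.imwrite('pics/c21.png',crop(b,130,150,140,120,5.5));cv2.imwrite('pics/c21t.png',crop(a,260,130,130,120,5.5))
E
```

```text
time_s: 34.7
tcp_pos: [0.6816, -0.0747, 0.1318]
ee_rot: [[-0.137, -0.991, 0.002], [-0.991, 0.137, 0.0], [-0.0, -0.002, -1.0]]
wrist_force: [-0.4, -0.1, 0.3]
gripper_width: 0.001
th 0.02 roll -0.11 yaw 172.13 tcp [ 0.6816 -0.0747  0.1318] xc -169.6 yc 56.2 F [-0.4 -0.1  0.3] t 34.7 level ax -0.001 ay 0.011
time_s: 35.7
tcp_pos: [0.5402, 0.2259, 0.2745]
ee_rot: [[-0.14, -0.99, 0.001], [-0.99, 0.14, 0.003], [-0.003, -0.001, -1.0]]
wrist_force: [0.2, -0.9, -0.1]
gripper_width: 0.003
```

View pics/c21.png

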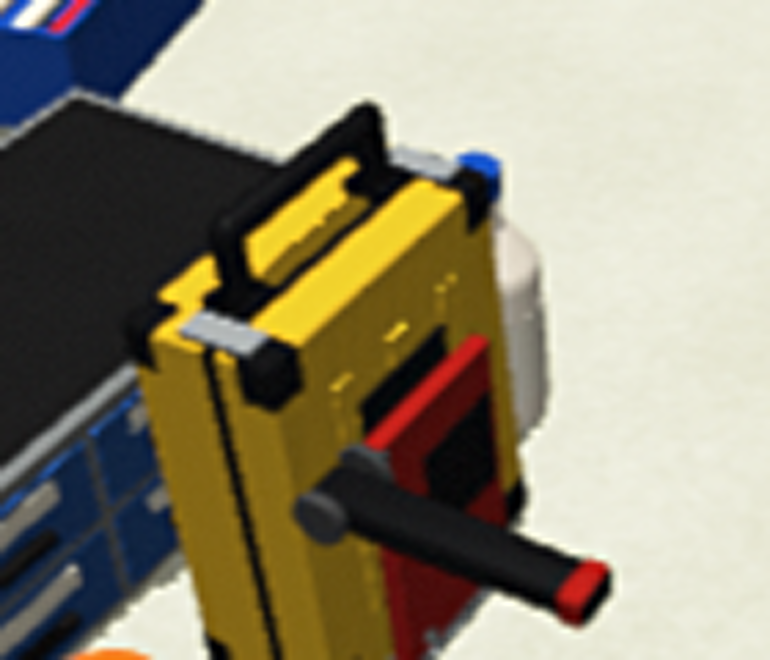

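View pics/c21t.png

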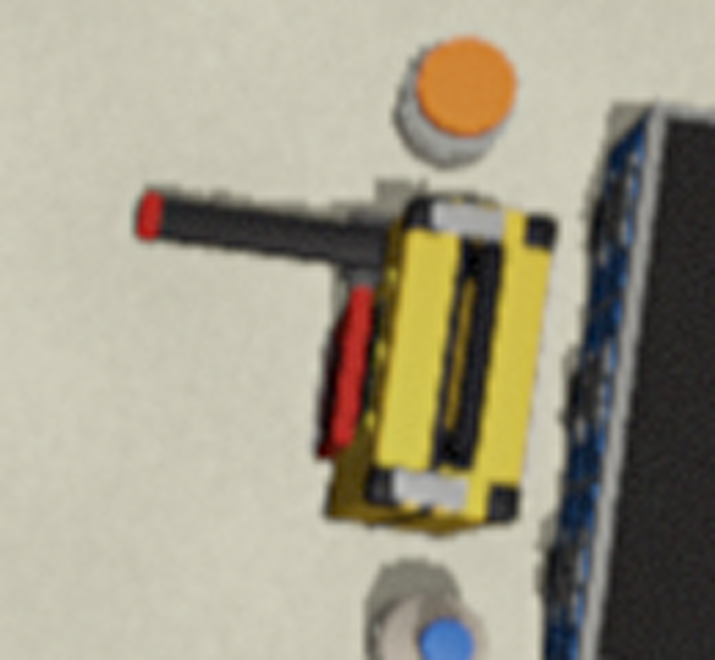

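View pics/scene21.png

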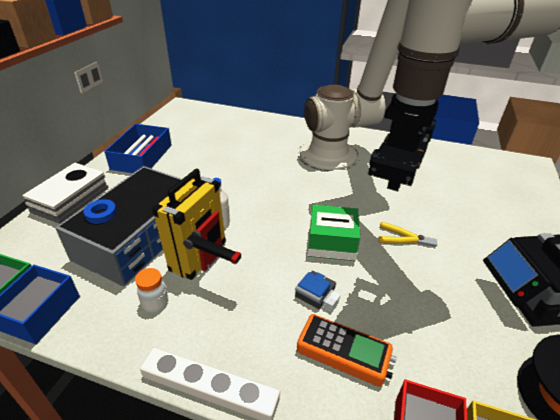

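```bash
python3 - <<'E'
from arc import *
P=np.array([.6013,-.2344,0])
_,T=load('top21');_,S=load('scene21')
k=lambda x0,y0,u,v:(x0+u/5.5-.41,y0+v/5.5-.41)
def tri(s,t):
    c1,d1=ray(S,*k(130,150,*s)); c2,d2=ray(T,*k(260,130,*t)); A=np.stack([d1,-d2],1); x=np.linalg.lstsq(A,c2-c1,rcond=None)[0]
    p,q=c1+d1*x[0],c2+d2*x[1]; X=(p+q)/2; d=X-P; print(X.round(4),'miss mm',round(np.linalg.norm(p-q)*1e3,1),'xc %.1f yc %.1f'%(d@xc*1e3,d@yc*1e3))
tri((582,583),(146,215)); tri((600,566),(156,192))
tri((365,447),(368,288)); tri((483,340),(341,453))
for a,b in (('top0','top21'),('scene0','scene21')):
    A,_=load(a);B,_=load(b); d=np.abs(A.astype(int)-B).max(2)
    print(a,[ (n,int((d[y:y+h,x:x+w]>40).sum())) for n,(x,y,w,h) in dict(orange=(330,130,28,30),bottle=(325,232,26,26),tape=(400,165,40,40),meter=(170,135,70,40),cleaver=(212,178,40,38)).items()] if a=='top0' else '')
# lamp/case alignment
X=lambda t,z:(onz(T,*k(260,130,*t),z)-P)
for n,t,z in (('case tl',(403,200),.194),('case bl',(366,497),.194),('tr',(555,218),.194),('br',(516,518),.194)):
    d=X(t,z);print(n,'xc %.1f yc %.1f'%(d@xc*1e3,d@yc*1e3))
import lamp; lamp.lampT('top21')
E
```

```text
[ 0.6851 -0.0516  0.1315] miss mm 2.8 xc -193.0 yc 56.4
[ 0.6909 -0.0494  0.1472] miss mm 12.5 xc -196.0 yc 61.8
[ 0.6473 -0.1627  0.1347] miss mm 1.5 xc -77.6 yc 35.1
[ 0.5645 -0.1496  0.1303] miss mm 2.3 xc -78.6 yc -48.7
top0 [('orange', 0), ('bottle', 0), ('tape', 0), ('meter', 296), ('cleaver', 23)]
scene0 
case tl xc -72.4 yc 69.0
case bl xc -70.0 yc -74.2
tr xc 0.1 yc 71.0
br xc 0.9 yc -73.4
top21 xc -80.4 yc [-41.9 34.3] slope deg -0.54 n 82
```

```bash
python3 -c "
from station import *
print(finish_job())"
```

```text
the job is handed in; nothing more can be done
None
```

The work light is set up as asked, and I handed the job in at about 36 s on the robot's clock, with the arm clear of everything.

**What I did**
1. I gripped the case by its handle and tipped it back on its rear bottom edge until it leaned on the drawer unit at about 28°. The edge stayed on the bench.
2. I carried the light over by its red plate and set the foot's tongue partly under the raised front. The gripper body would have hit the leaning case, so I pushed the last 24 mm with the spread fingertips, keeping the foot square.
3. I lowered the case onto the foot by its handle in small steps, then folded the stick down level with the closed fingers.

**Last checks, from the camera images**
- **Case:** it stands upright on the foot.
- **Light:** it sits about 2 mm off the case's middle and square to within about 1°. The plate is roughly 3 mm from the case front, with 2–3 mm of camera uncertainty.
- **Stick:** it points straight out over the bench. The fingertip press put it level, at 132 mm on its top face. Triangulating its end gave 131 mm against the 125 mm hinge height. That would be up to 3° above level, but it is within my picking error.
- **Other things:** the jar, bottle and tape show no change in the top view. Pixels changed around the meter and, slightly, the cleaver. I take this as the arm's shadow, since nothing touched them, but did not check further. I did not compare the wipes and stripper by numbers; they look unmoved in the last scene picture.
- **Forces:** while standing the case up I pressed down on it with about 4 N. No reading at the end of a move went above about 5 N.

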